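# Load dowel pins into a V-chute

### The arm

A 6-joint arm with a two-finger parallel gripper is mounted at the origin on a cart in front of the work surface, level with it; the furniture and walls round the work are solid. World frame = base frame: x ahead of the robot, y to its left, z up, the work surface at z = 0. Lengths are in m, angles in rad, forces in N, time in s.
With the tool pointing down it reaches from about 0.325 to 0.875 m from the base axis. Payload 4.4 kg.
Tool frame: the origin (TCP) lies between the finger pads; the fingertips stand 22 mm ahead of it and the grasp point (between the pads) lies 3 mm ahead of it; z points along the fingers, y is the line along which they close (so a half turn about z gives the same grasp; the last joint's range is limited). The gripper opens to 85 mm and grips with 20 to 120 N. Pads are 22 mm wide; open, the fingers measure 114 mm over their backs; the gripper's body (76 mm by 85 mm) begins 54 mm behind the grasp point. The pads swing forward as they close: fully open they stand 13 mm farther back than shut.
Start: joints at [1.155, 0.207, 1.542, -0, 1.393, -0.15], TCP at [0.15, 0.555, 0.253] pointing down, gripper open.
Joint ranges: [-2.73, 2.73], [-0.86, 2.22], [0.23, 2.46], [-1.11, 4.25], [0.08, 2.63], [-2.82, 2.82]. Speed limits (rad/s): [2.79, 2.79, 3.14, 3.14, 3.14, 3.14].

### API

Orientations are given as a unit quaternion [w, x, y, z].
In Python, from station import read_state, get_image, sign_off gives the robot as it stands. The module is installed in compiled form; this text tells all that it offers.
- The arm moves only by the tool servo_tool, never from a script. Its argument "plan" is a list of rows, each a list of 3 entries, a list of its own where there are three numbers: the turn, a rotation vector about the tool's x, y, z in rad, then the shift along the tool's x, y, z in cm, then the opening, from 0 (shut) to 1 (fully open). In form: [[[rx, ry, rz], [x, y, z], claw], ...]. A call has 1 to 5 rows; each row is the pose to reach, as a shift and turn from the pose commanded when the call began, along the tool's axes at that moment; what a row does not reach only later rows make up. A row lasts 1/12 s, in which the tool goes at most 41.7 mm and 7.16 degrees, less where a joint would pass 70% of its speed; a pose out of reach is approached as far as the arm can. A call with a gripper value outside its range is refused whole. The fingers move at their own pace and stop on an object; the grip force is fixed at half the most. Time passes only in rows, so rows that repeat a pose let the fingers close. It gives the time, the measured TCP pose, the force, the opening and the grip force at its end, in the units of the state.
- read_state(): the state, without advancing time (a new reading comes with each control period).
- get_image(name): name is "scene" or "top" or "wrist"; returns a dict with "pixels" (384x512x3 uint8, red, green, blue), "K" (3x3 intrinsics, pixels), "rvec" (rotation vector, rad) and "tvec" (3), from world to camera coordinates, as OpenCV has them; the wrist camera has in their place "hand_eye" (4x4, takes a point from camera to tool coordinates, whose origin is the TCP and whose axes are the flange's). Camera axes: x right, y down, z forward; pixel columns grow to the right and rows downward; lengths in m; the calibration is good to about 2 mm. A picture is of the moment at which its call begins: read the wrist's pose just before it. There is no depth.
- sign_off(): hands the job in; it is judged then, once.
The state is a dict: "time_s": time; "joints": joint angles; "qvel": joint speeds; "joint_torque": joint torques, N m; "position": TCP position; "ee_rot": TCP orientation; "ft_force": force on the tool from outside, world axes, zero at the start; "torque": the same for the moment, N m; "finger_gap": finger opening in m; "gripper_force": force on a finger pad.
Only numpy, scipy, OpenCV 4.12 (cv2) and the standard library are available. Lean on these libraries where they do the work, as an engineer would, in place of code of your own. Each camera call takes 0.05 s, during which the arm holds its last target. There are 200 camera calls.

### The job

Load the V-chute with the dowel pins: push its end gate shut until the sprung latch snaps in behind it, then pick up the little tray by its handle and, from just above, tip the three pins sideways into the open upper part of the chute, with the tray's lip along the fold, so that they slide down under the cross plate and lie in one row along the fold, end to end against the gate. Set the empty tray down upright on the bench, and leave the carton and the two ring gauges where they are.

Things in the scene. Friction and masses are not known exactly. Their poses are not given: they have to be found in the camera images.
- chute_rail: V-chute: 260 mm of 50 x 50 x 4 mm angle, open upward on a stand, its fold falling 25 degrees to the gate. Origin on the inner fold at the gate end, 42 mm above the bench; x runs up along the fold, y left when looking uphill, z square to the fold, out of the V. Walls rise at 45 degrees to edges at y = +-35, z = 35 mm. A pin in the fold has its centre at z = 8.5; three in a row reach x = 132 mm
- chute_mouth (a point): middle of the chute's open upper part, where pins are tipped in, level with the V's edges (chute x = 205, y = 0, z = 35 mm). It lies between the end plate (x = 260, up to z = 37 mm) and a cross plate at x = 145 to 149 mm (z = 18 to 44 mm); below that plate two keeper rods and a strap cover the fold from z = 18 mm: only one layer of pins can pass
- gate (a joint): angle of the gate, rad: 0 shut, 1.35 fully open; a stiff hinge, it stays where left. A steel plate 4 mm thick across the chute's lower end, 78 mm from hinge axis to free edge, z = -6 to 38 mm of the chute. The hinge is on the left (chute x = -3, y = 42 mm), its axis along the chute's z, tilted with it; the free edge swings out downhill, away from the chute
- gate_pad (a point): face of the black rubber pad (20 mm across) on the gate's outer side, the side facing downhill when the gate is shut: push here. It lies 45 mm from the hinge axis and 5 mm out from the gate's mid-plane, at z = 26 mm of the chute; the gate's upper edge (z = 38) leans 5 mm farther downhill. When shut: chute x = -8, y = -3 mm
- gate_hinge (a point): point on the gate's hinge axis, at the pad's height (chute x = -3, y = 42, z = 26 mm)
- latch_bolt (a joint): travel of the sprung latch bolt in its housing on the chute's right (chute y = -33 to -72, x = -24 to 12, z = 4 to 30 mm), m: 0 out, 0.009 pushed in. In the last 0.2 rad the gate's edge presses the bevelled nose back 6 mm (3 to 10 N at the pad); it snaps out again behind the gate at about 0.02 rad and holds it shut
- tray: folded steel tray, about 0.22 kg, 105 mm long (x = -60 to 45), 56 mm wide, 28 mm deep, sheet 3 mm; origin at the centre of its underside, z up. Toward -x it has no end wall: its floor rises 9 mm over the last 26 mm to a straight lip. Carried level and gently the pins stay in; with the lip end lowered past 20 degrees they roll out over the lip in turn, axes along it
- tray_handle (a point): centre of the black bridge handle bar over the tray: 12 mm thick along the tray's x, 61 mm long along its y, 18 mm tall; 67 mm above the tray's underside, over its origin, its lower face 55 mm above the tray's floor. Grip it from above across the 12 mm
- tray_lip (a point): middle of the pouring lip, the straight upper edge of the tray's open end: 60 mm from the tray's origin toward -x, 12 mm above its underside; 56 mm wide along the tray's y
- pin_0: steel dowel pin, plain cylinder 12 mm in diameter, 44 mm long, 39 g, oiled (friction about 0.06 on everything), rolls easily; origin at its centre, x along its axis. Starts lying loose in the tray, across it (along the tray's y)
- pin_1: steel dowel pin, plain cylinder 12 mm in diameter, 44 mm long, 39 g, oiled (friction about 0.06 on everything), rolls easily; origin at its centre, x along its axis. Starts lying loose in the tray, across it (along the tray's y)
- pin_2: steel dowel pin, plain cylinder 12 mm in diameter, 44 mm long, 39 g, oiled (friction about 0.06 on everything), rolls easily; origin at its centre, x along its axis. Starts lying loose in the tray, across it (along the tray's y)
- carton: small grey carton, 64 x 64 x 70 mm, standing on the bench; bystander; origin at the centre of its underside
- gauge_large: steel ring gauge lying flat, 52 mm across, 16 mm tall; bystander; origin at the centre of its underside
- gauge_small: steel ring gauge lying flat, 44 mm across, 14 mm tall; bystander; origin at the centre of its underside

How it is judged:
By the outcome, as a careful person would: the job done as asked, in the order asked, and still so for the second after the job is handed in, with the robot touching nothing.
It also fails if it takes over 66 s, if anything falls off the work surface, if the arm or the gripper's body presses on something with over 40 N, if the wrist force passes 120 N, or if a joint passes its speed limit or range.

## Working session

There is one attempt and no reset: what is moved stays moved. The work goes in short steps, Python scripts to look and compute and a tool call to move; the robot and the scene stay as the last step left them, time stands still between calls to the robot, and variables do not carry over. Pictures are saved under pics/ and viewed, at most 10 in all, crops included, and the job is handed in when it is done.

Besides the shell and the picture viewer there is one more tool, called after ">>>" as a command line: name --argument value ..., lists and objects as JSON in quotes. servo_tool: Moves the arm, as the interface text tells. Its arguments: {"type":"object","properties":{"plan":{"type":"array","items":{"type":"array"}}},"required":["plan"]}

```bash
mkdir -p pics
python3 - <<'E'
from station import *
import cv2,numpy as np
s=read_state();print(s)
for n in("scene","top"):
    d=get_image(n);cv2.imwrite(f"pics/{n}0.png",d["pixels"][:,:,::-1]);print(n,d["K"],d["rvec"],d["tvec"])
d=get_image("wrist");print(d["K"],d["hand_eye"])
a=cv2.imread("pics/scene0.png");b=cv2.imread("pics/top0.png")
cv2.imwrite("pics/s.png",cv2.resize(a,(800,600)));cv2.imwrite("pics/t.png",cv2.resize(b,(800,600)))
E
```

```text
{'time_s': 0.0, 'joints': array([ 1.15550338e+00,  2.07442311e-01,  1.54298030e+00,  1.89856779e-05,
        1.39351057e+00, -1.50470579e-01]), 'qvel': array([-0.00284694, -0.00021274, -0.00157111, -0.00104264,  0.00073011,
        0.00032629]), 'joint_torque': array([-1.52894536e-03, -3.83016014e+01, -2.91604203e+01, -2.63917591e-04,
        1.02325837e-02,  4.90907922e-06]), 'position': array([0.15019439, 0.55429088, 0.25210055]), 'ee_rot': array([-3.35619435e-04,  1.32026181e-01,  9.91245539e-01, -1.12114381e-03]), 'ft_force': array([ 0.66789914,  0.60560802, -0.47199694]), 'torque': array([-0.03539554, -0.00873605,  0.01639045]), 'gripper_force': 0.0, 'finger_gap': 0.08519509434238612}
scene [[420.82273703   0.         241.35266875]
 [  0.         420.82273703 191.79811488]
 [  0.           0.           1.        ]] [ 1.98003718 -1.20804232  0.5526674 ] [-0.36533787  0.41010543  1.00937508]
top [[418.878554     0.         255.24737707]
 [  0.         418.878554   197.52066397]
 [  0.           0.           1.        ]] [ 2.05331653 -2.17801736  0.21718168] [-0.08996309  0.57898274  1.41275281]
[[306.25760786   0.         252.23961421]
 [  0.         306.25760786 186.95689599]
 [  0.           0.           1.        ]] [[ 1.40682838e-03 -9.49376463e-01 -3.14137475e-01  8.10302132e-02]
 [ 9.99998418e-01  1.67746624e-03 -5.91208690e-04 -5.97787283e-05]
 [ 1.08823462e-03 -3.14136146e-01  9.49377321e-01 -1.20538554e-01]
 [ 0.00000000e+00  0.00000000e+00  0.00000000e+00  1.00000000e+00]]
```

View pics/s.png

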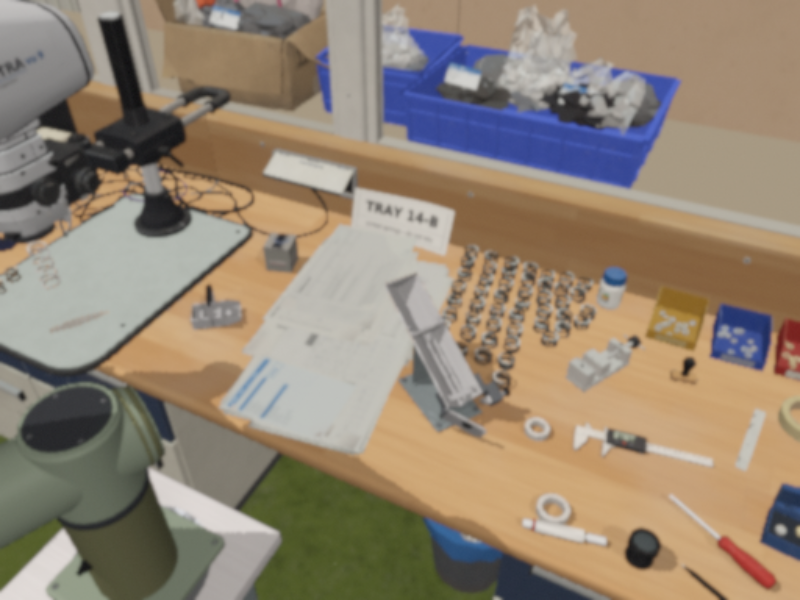

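View pics/t.png

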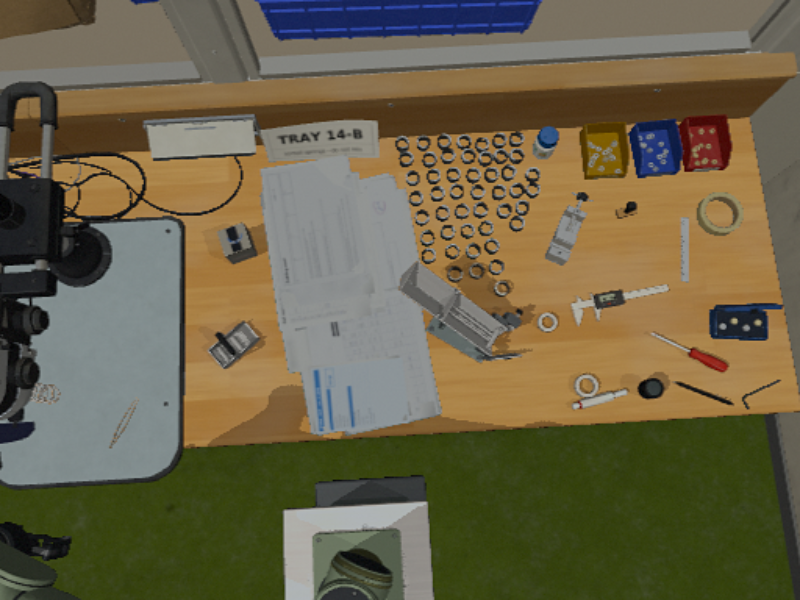

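Scene and top views: tray near top(233,343), carton (237,242), chute from (420,275) down to its gate at about (500,350), in 800 px coordinates. I'll take enlarged crops to pick keypoints.

```bash
python3 - <<'E'
import cv2,numpy as np
a=cv2.imread("pics/scene0.png");b=cv2.imread("pics/top0.png")
# crops 100x100 -> 5x? layout 2x2 each 400x300
def c(im,x,y,w,h): 
    r=cv2.resize(im[y:y+h,x:x+w],(400,300),interpolation=cv2.INTER_CUBIC)
    for i in range(0,w,20): cv2.putText(r,str(x+i),(int(i*400/w),8),0,.3,(0,0,255)); cv2.line(r,(int(i*400/w),10),(int(i*400/w),14),(0,0,255))
    for j in range(0,h,15): cv2.putText(r,str(y+j),(0,int(j*300/h)+4),0,.3,(0,0,255))
    return r
o=np.vstack([np.hstack([c(b,240,160,100,75),c(a,240,170,100,120)]),np.hstack([c(b,120,195,60,45),c(a,115,175,60,45)])])
cv2.imwrite("pics/crop1.png",o)
E
cat > h.py <<'E'
import numpy as np,cv2
from scipy.spatial.transform import Rotation as R
CAM={"scene":(np.array([[420.82,0,241.35],[0,420.82,191.8],[0,0,1]]),np.array([1.98003718,-1.20804232,0.5526674]),np.array([-0.36533787,0.41010543,1.00937508])),
"top":(np.array([[418.88,0,255.25],[0,418.88,197.52],[0,0,1]]),np.array([2.05331653,-2.17801736,0.21718168]),np.array([-0.08996309,0.57898274,1.41275281]))}
def ray(n,u,v,z):
    K,r,t=CAM[n];M=R.from_rotvec(r).as_matrix();c=-M.T@t
    d=M.T@np.linalg.solve(K,[u,v,1]);return c+d*(z-c[2])/d[2]
def proj(n,p):
    K,r,t=CAM[n];q=cv2.projectPoints(np.atleast_2d(np.array(p,float)),r,t,K,None)[0];return q[:,0]
E
python3 -c "
from h import *
f=.64
for n,u,v,z in [('top',233,343,.06),('top',237,242,.07),('top',500,350,.05),('top',410,280,.15),('top',547,322,.015),('top',587,385,.015)]: print(ray(n,u*f,v*f,z))"
```

```text
[0.51631673 0.24871021 0.06      ]
[0.74685892 0.23527099 0.07      ]
[ 0.46698196 -0.34378414  0.05      ]
[ 0.6145198  -0.15040616  0.15      ]
[ 0.52993361 -0.46328289  0.015     ]
[ 0.38053287 -0.53842561  0.015     ]
```

View pics/crop1.png

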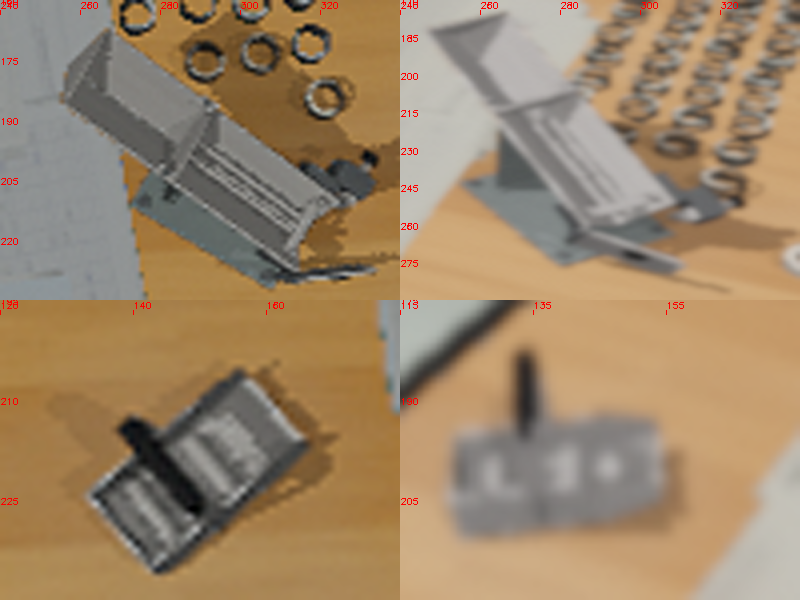

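Crop: chute V corners in the top image at about (256,184), (267.5,168), (314,226), (325.5,210). The gate is wide open with its free edge near (333,227), and the tray handle runs (139.5,214)-(149,226). Fitting poses.

```bash
cat >> h.py <<'E'
def chute(p): # x,y,yaw
    return R.from_euler('z',p[2])*R.from_euler('y',-np.radians(25)), np.array([p[0],p[1],.042])
def cpt(p,c):
    r,o=chute(p);return r.apply(np.atleast_2d(c)/1000.)+o
def gatept(th,d,off,z): # mm: distance from hinge, outward offset
    # shut: along -y from hinge, outward -x. Opening rotates free edge to -x
    return [-3-d*np.sin(th)-off*np.cos(th),42-d*np.cos(th)+off*np.sin(th),z]
E
python3 - <<'E'
from h import *
from scipy.optimize import least_squares
C=[[260,35,35],[260,-35,35],[0,35,35],[0,-35,35]]
T=np.array([[256.2,184.2],[267.5,168],[313.7,226.2],[325.5,210]]);S=np.array([[248,182],[266.7,174.8],[286,259],[309,252]])
f=lambda p:np.r_[(proj("top",cpt(p,C))-T).ravel(),(proj("scene",cpt(p,C))-S).ravel()]
r=least_squares(f,[.47,-.34,2.3],loss='soft_l1');print(r.x,f(r.x).round(1))
p=r.x
g=lambda q:np.r_[(proj("top",cpt(p,gatept(q[0],78,0,38)))-[333,227]).ravel(),(proj("scene",cpt(p,gatept(q[0],78,0,38)))-[310,276]).ravel()]
q=least_squares(g,[1.2]);print(q.x,g(q.x))
for th in(q.x[0],0): print('pad',cpt(p,gatept(th,45,5,26)))
print('mouth',cpt(p,[205,0,35]),'hinge',cpt(p,[-3,42,26]))
# tray
TC=np.array([[133.5,224.2],[143.7,235.8],[156,205.8],[166.2,216]])
TH=np.array([[139.5,213.8],[149.2,225.8]])
for lip in(0,1):
    c=np.array([[45,-28,28],[45,28,28],[-60,-28,28],[-60,28,28.]]);h=np.array([[0,-30,76],[0,30,76.]])
    def tw(p,c): return R.from_euler('z',p[2]).apply(c/1000)+[p[0],p[1],0]
    best=None
    for y0 in np.arange(8)*.785:
      for perm in([0,1,2,3],[2,3,0,1],[1,0,3,2],[3,2,1,0]):
       for hp in([0,1],[1,0]):
        f=lambda p:np.r_[(proj("top",tw(p,c))-TC[perm]).ravel(),(proj("top",tw(p,h))-TH[hp]).ravel()]
        r=least_squares(f,[.51,.25,y0])
        e=r.cost,r.x,perm,f(r.x).round(1)
        if abs(np.cos(r.x[2]-(2.4 if lip else -.74)))>.5 and (np.cos(r.x[2])>0)==bool(lip) and(best is None or e[0]<best[0]): best=e
    print(lip,best)
E
```

```text
[ 0.49016731 -0.32738643  0.95266177] [-0.4  0.4 -0.3 -1.2  0.5  1.3 -1.   0.4 -0.6 -0.4  1.3  0.1  1.5  0.9
 -0.2 -1. ]
[0.92398506] [ 1.05164939  0.88181386  1.35292235 -0.23200287]
pad [[ 0.44640126 -0.35637026  0.0478463 ]]
pad [[ 0.48204267 -0.34398868  0.06218306]]
mouth [[ 0.58926538 -0.18802693  0.16035752]] hinge [[ 0.44799553 -0.31421743  0.06429615]]
0 (np.float64(1.3863888392433021), array([0.51368747, 0.26029931, 2.2479168 ]), [0, 1, 2, 3], array([-0.2,  0.2, -0.4,  0.3,  0.2, -0.9, -0. ,  0.3, -0.4, -0.4,  0.9,
        0.4]))
1 (np.float64(16.016367062873567), array([ 0.5198269 ,  0.25267796, -0.89291079]), [3, 2, 1, 0], array([-1.1,  1.3, -1. ,  0. , -1.6,  1.3, -1.4,  1.2,  3.1, -1.5,  1.8,
       -2.3]))
```

```bash
cat >> h.py <<'E'
P=np.array([0.49017,-0.32739,0.95266])
def st():
    from station import read_state
    s=read_state();q=s["ee_rot"];return s["position"],R.from_quat([q[1],q[2],q[3],q[0]]),s
def tool(P,tilt=0,phi=0,turn=0):
    # tool x=xc, y=-yc, z=-zc, then turn about zc, then phi about tool x
    r,_=chute(P) if tilt else (R.from_euler('z',P[2]),0)
    B=r*R.from_euler('z',turn)
    return B*R.from_matrix(np.diag([1.,-1,-1]))*R.from_euler('x',phi)
def calls(wps,mm=195,deg=33,start=None):
    p,r=start if start else st()[:2]
    for (q,s) in wps:
        q=np.asarray(q).ravel();d=(r.inv()*s).as_rotvec()
        n=max(1,int(np.ceil(max(np.linalg.norm(q-p)*1e3/mm,np.degrees(np.linalg.norm(d))/deg))))
        for k in range(n):
            pn=p+(q-p)/(n-k);rn=r*R.from_rotvec((r.inv()*s).as_rotvec()/(n-k))
            print([(r.inv()*rn).as_rotvec().round(3).tolist(),(r.inv().apply(pn-p)*100).round(2).tolist()]);p,r=pn,rn
        print('--',p.round(3))
E
python3 - <<'E'
from h import *
t=1.35
c=gatept(t,45,31,130)
T=tool(P,1,0,-t)
calls([([.40,.28,.30],tool(P,0,0,.9)),([.43,-.05,.30],tool(P,0,0,0)),(cpt(P,c),T)])
E
```

```text
[[-0.001, 0.0, 0.512], [-15.64, -9.98, -2.37]]
[[-0.001, 0.0, 0.512], [-18.52, -1.04, -2.38]]
-- [0.4  0.28 0.3 ]
[[0.0, -0.0, 0.45], [-16.27, -3.15, -0.0]]
[[0.0, -0.0, 0.45], [-16.02, 4.24, -0.0]]
-- [ 0.43 -0.05  0.3 ]
[[0.098, 0.123, 0.442], [-9.83, 4.91, 5.43]]
[[0.098, 0.123, 0.442], [-7.21, 9.21, 3.66]]
[[0.098, 0.123, 0.442], [-2.84, 11.75, 1.99]]
-- [ 0.379 -0.376  0.137]
```

>>> servo_tool --plan '[[[0, 0, 0.512], [-15.6, -10, -2.4], 0], [[0, 0, 0.512], [-15.6, -10, -2.4], 0], [[0, 0, 0.512], [-15.6, -10, -2.4], 0], [[0, 0, 0.512], [-15.6, -10, -2.4], 0], [[0, 0, 0.512], [-15.6, -10, -2.4], 0]]'

```text
time_s: 0.57
position: [0.2771, 0.4148, 0.2777]
ee_rot: [0.001, 0.382, 0.924, -0.0]
ft_force: [0.6, 0.8, -0.3]
finger_gap: 0.0253
gripper_force: 0.0
```

>>> servo_tool --plan '[[[0, 0, 0.512], [-18.5, -1, -2.4], 0], [[0, 0, 0.512], [-18.5, -1, -2.4], 0], [[0, 0, 0.512], [-18.5, -1, -2.4], 0], [[0, 0, 0.512], [-18.5, -1, -2.4], 0], [[0, 0, 0.512], [-18.5, -1, -2.4], 0]]'

```text
time_s: 0.98
position: [0.4024, 0.2776, 0.3019]
ee_rot: [0.001, 0.604, 0.797, 0.0]
ft_force: [-0.6, -0.1, 0.4]
finger_gap: 0.0001
gripper_force: 0.0
```

>>> servo_tool --plan '[[[0, 0, 0.45], [-16.3, -3.1, 0], 0], [[0, 0, 0.45], [-16.3, -3.1, 0], 0], [[0, 0, 0.45], [-16.3, -3.1, 0], 0], [[0, 0, 0.45], [-16.3, -3.1, 0], 0], [[0, 0, 0.45], [-16.3, -3.1, 0], 0]]'

```text
time_s: 1.4
position: [0.416, 0.1093, 0.301]
ee_rot: [0.002, 0.768, 0.641, -0.001]
ft_force: [0.5, 0.6, 0.3]
finger_gap: -0.0
gripper_force: 0.0
```

>>> servo_tool --plan '[[[0, 0, 0.45], [-16, 4.2, 0], 0], [[0, 0, 0.45], [-16, 4.2, 0], 0], [[0, 0, 0.45], [-16, 4.2, 0], 0], [[0, 0, 0.45], [-16, 4.2, 0], 0], [[0, 0, 0.45], [-16, 4.2, 0], 0]]'

```text
time_s: 1.82
position: [0.4304, -0.0552, 0.3012]
ee_rot: [0.002, 0.891, 0.454, -0.001]
ft_force: [-0.5, -0.1, 0.6]
finger_gap: 0.0003
gripper_force: 0.0
```

>>> servo_tool --plan '[[[0.098, 0.123, 0.442], [-9.8, 4.9, 5.4], 0], [[0.098, 0.123, 0.442], [-9.8, 4.9, 5.4], 0], [[0.098, 0.123, 0.442], [-9.8, 4.9, 5.4], 0], [[0.098, 0.123, 0.442], [-9.8, 4.9, 5.4], 0], [[0.098, 0.123, 0.442], [-9.8, 4.9, 5.4], 0]]'

```text
time_s: 2.23
position: [0.4121, -0.1586, 0.2455]
ee_rot: [-0.073, 0.965, 0.249, 0.031]
ft_force: [-0.2, -0.5, -0.2]
finger_gap: 0.0
gripper_force: 0.0
```

>>> servo_tool --plan '[[[0.098, 0.123, 0.442], [-7.2, 9.2, 3.7], 0], [[0.098, 0.123, 0.442], [-7.2, 9.2, 3.7], 0], [[0.098, 0.123, 0.442], [-7.2, 9.2, 3.7], 0], [[0.098, 0.123, 0.442], [-7.2, 9.2, 3.7], 0], [[0.098, 0.123, 0.442], [-7.2, 9.2, 3.7], 0]]'

```text
time_s: 2.65
position: [0.3961, -0.266, 0.1913]
ee_rot: [-0.14, 0.988, 0.03, 0.061]
ft_force: [0.2, 0.3, -0.7]
finger_gap: -0.0001
gripper_force: 0.0
```

>>> servo_tool --plan '[[[0.098, 0.123, 0.442], [-2.8, 11.7, 2], 0], [[0.098, 0.123, 0.442], [-2.8, 11.7, 2], 0], [[0.098, 0.123, 0.442], [-2.8, 11.7, 2], 0], [[0.098, 0.123, 0.442], [-2.8, 11.7, 2], 0], [[0.098, 0.123, 0.442], [-2.8, 11.7, 2], 0]]'

```text
time_s: 3.07
position: [0.3802, -0.3732, 0.1372]
ee_rot: [-0.199, 0.957, -0.191, 0.088]
ft_force: [0.4, 1.5, 0.4]
finger_gap: -0.0002
gripper_force: 0.0
```

```bash
cat >> h.py <<'E'
def wproj(p,X,d): # world points into wrist image
    pos,r=p;H=d["hand_eye"];Y=r.inv().apply(np.atleast_2d(X)-pos)
    Y=(Y-H[:3,3])@H[:3,:3];u=Y@np.array(d["K"]).T;return u[:,:2]/u[:,2:]
E
python3 - <<'E'
from h import *
from station import *
p,r,s=st();print(p,r.as_quat(),s['joints'])
d=get_image("wrist");im=np.ascontiguousarray(d["pixels"][:,:,::-1])
for th,c in((.92,(0,0,255)),(1.2,(0,255,0))):
    for u in wproj((p,r),cpt(P,[gatept(th,x,2,38) for x in(0,78)]),d): cv2.circle(im,(int(u[0]),int(u[1])),2,c,-1)
for u in wproj((p,r),cpt(P,[[260,35,35],[260,-35,35],[0,35,35],[0,-35,35],[149,35,35],[149,-35,35]]),d): cv2.circle(im,(int(u[0]),int(u[1])),2,(255,0,255),-1)
cv2.imwrite("pics/w1.png",cv2.resize(im,(800,600),interpolation=cv2.INTER_CUBIC))
E
```

```text
[ 0.380206   -0.37324528  0.13716504] [ 0.95710809 -0.1912974   0.08808811 -0.19897211] [-1.14821318  0.34728849  1.68621442  0.38330096  1.35862627  0.68781383]
```

View pics/w1.png

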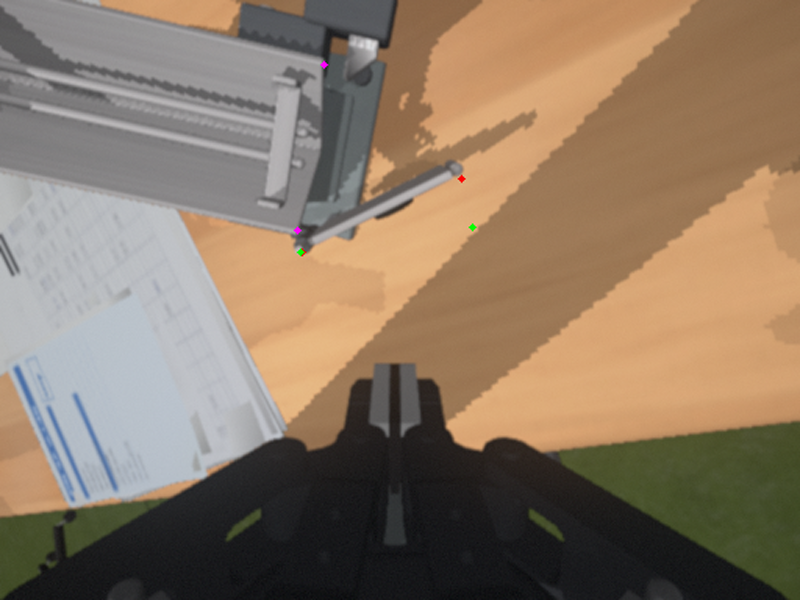

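Wrist view: the chute fit agrees, with predicted magenta corners on the lower edges at (324,64) and (297,230). The gate runs (305,243)-(455,168), so it is about 0.87 rad open, with the pad at (395,208). Now I plan the descent and the sweep that follows the gate.

Run:
```python
from h import *
w=[]
def g(t,off,z): return (cpt(P,gatept(t,45,off,z)),tool(P,1,0,-t))
calls([g(1.0,36,110),g(1.0,36,40),g(.87,18,40),g(.6,16,40),g(.4,16,40),g(.22,16,40)],deg=35)
```

```text
[[-0.002, 0.001, -0.343], [1.23, 1.33, 1.96]]
-- [ 0.392 -0.382  0.116]
[[-0.0, 0.0, 0.0], [0.0, 0.0, 7.0]]
-- [ 0.41  -0.358  0.053]
[[0.0, 0.0, -0.13], [2.4, 0.2, 0.0]]
-- [ 0.433 -0.362  0.058]
[[0.0, -0.0, -0.27], [1.46, 0.26, -0.0]]
-- [ 0.447 -0.364  0.061]
[[-0.0, -0.0, -0.2], [0.93, 0.23, 0.0]]
-- [ 0.456 -0.363  0.063]
[[0.0, 0.0, -0.18], [0.83, 0.21, 0.0]]
-- [ 0.464 -0.361  0.066]
```

>>> servo_tool --plan '[[[0, 0, -0.1], [0.4, 0.4, 0.6], 0], [[0, 0, -0.2], [0.8, 0.8, 1.2], 0], [[0, 0, -0.3], [1.2, 1.3, 2], 0], [[0, 0, -0.343], [1.2, 1.3, 2], 0], [[0, 0, -0.343], [1.2, 1.3, 2], 0]]'

```text
time_s: 3.53
position: [0.3936, -0.3807, 0.1176]
ee_rot: [-0.179, 0.976, -0.021, 0.121]
ft_force: [-0.7, 0.3, 0.9]
finger_gap: 0.0004
gripper_force: 0.0
```

>>> servo_tool --plan '[[[0, 0, 0], [0, 0, 2], 0], [[0, 0, 0], [0, 0, 4], 0], [[0, 0, 0], [0, 0, 6], 0], [[0, 0, 0], [0, 0, 7], 0], [[0, 0, 0], [0, 0, 7], 0]]'

```text
time_s: 3.95
position: [0.4093, -0.3553, 0.0518]
ee_rot: [-0.181, 0.976, -0.024, 0.12]
ft_force: [0.1, 0.5, 0.4]
finger_gap: 0.0001
gripper_force: 0.0
```

>>> servo_tool --plan '[[[0, 0, -0.03], [0.5, 0, 0], 0], [[0, 0, -0.06], [1, 0.1, 0], 0], [[0, 0, -0.09], [1.5, 0.1, 0], 0], [[0, 0, -0.12], [2, 0.2, 0], 0], [[0, 0, -0.13], [2.4, 0.2, 0], 0]]'

```text
time_s: 4.37
position: [0.433, -0.364, 0.0584]
ee_rot: [-0.17, 0.976, 0.039, 0.133]
ft_force: [-0.1, -0.9, 0.6]
finger_gap: -0.0
gripper_force: 0.0
```

>>> servo_tool --plan '[[[0, 0, -0.05], [0.3, 0, 0], 0], [[0, 0, -0.11], [0.6, 0.1, 0], 0], [[0, 0, -0.16], [0.9, 0.15, 0], 0], [[0, 0, -0.22], [1.2, 0.2, 0], 0], [[0, 0, -0.27], [1.46, 0.26, 0], 0]]'

```text
time_s: 4.78
position: [0.4466, -0.3653, 0.0607]
ee_rot: [-0.152, 0.961, 0.17, 0.155]
ft_force: [-1.1, 1.6, 0.3]
finger_gap: -0.0001
gripper_force: 0.4
```

>>> servo_tool --plan '[[[0, 0, -0.04], [0.19, 0.04, 0], 0], [[0, 0, -0.08], [0.37, 0.09, 0], 0], [[0, 0, -0.12], [0.56, 0.13, 0], 0], [[0, 0, -0.16], [0.75, 0.18, 0], 0], [[0, 0, -0.2], [0.93, 0.23, 0], 0]]'

```text
time_s: 5.2
position: [0.4557, -0.3649, 0.0633]
ee_rot: [-0.135, 0.94, 0.265, 0.169]
ft_force: [-0.9, -1.1, -0.1]
finger_gap: -0.0001
gripper_force: 0.5
```

>>> servo_tool --plan '[[[0, 0, -0.04], [0.17, 0.04, 0], 0], [[0, 0, -0.07], [0.33, 0.08, 0], 0], [[0, 0, -0.11], [0.5, 0.12, 0], 0], [[0, 0, -0.15], [0.67, 0.17, 0], 0], [[0, 0, -0.18], [0.83, 0.21, 0], 0]]'

```text
time_s: 5.62
position: [0.4636, -0.3631, 0.0662]
ee_rot: [-0.119, 0.912, 0.348, 0.18]
ft_force: [-0.5, -0.5, -0.4]
finger_gap: -0.0001
gripper_force: 0.5
```

Run:
```python
from h import *
from station import *
p,r,s=st();print(p,s['ft_force'],s['joints'])
r0,o=chute(P);print('tool in chute',r0.inv().apply(p-o)*1e3)
def g(t,off,z): return (cpt(P,gatept(t,45,off,z)),tool(P,1,0,-t))
calls([g(.1,16,40),g(0.02,16,40),g(-.02,16,40)])
d=get_image("wrist");cv2.imwrite("pics/w2.png",cv2.resize(d["pixels"][:,:,::-1],(800,600)))
```

```text
[ 0.46359649 -0.36305759  0.06619931] [-0.4749026  -0.51593714 -0.3639677 ] [-1.01282931  0.52204917  1.60694916  0.42901171  1.22026011 -0.36282411]
tool in chute [-30.07414455   0.98635849  40.72478336]
[[0.002, -0.0, -0.123], [0.7, 0.06, 0.07]]
-- [ 0.469 -0.359  0.068]
[[0.0, -0.0, -0.08], [0.36, 0.11, -0.0]]
-- [ 0.472 -0.357  0.07 ]
[[-0.0, -0.0, -0.04], [0.18, 0.06, 0.0]]
-- [ 0.474 -0.356  0.071]
```

View pics/w2.png

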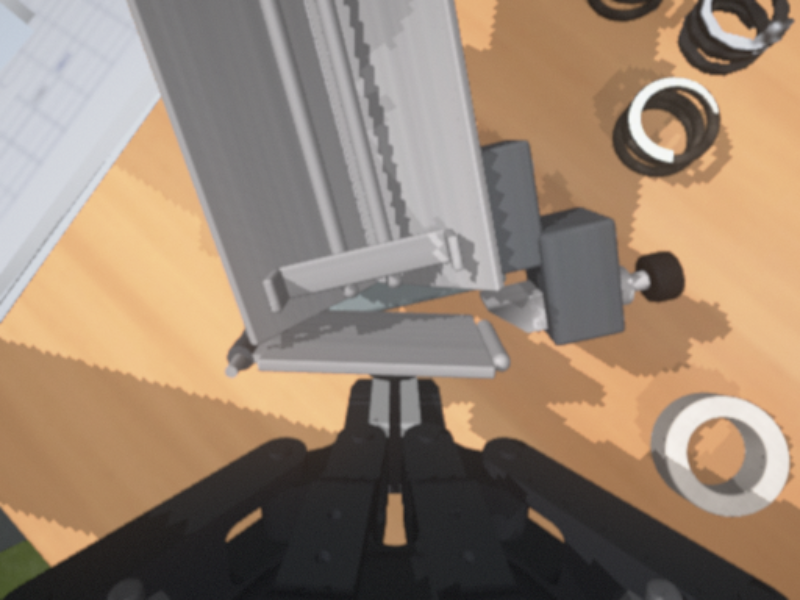

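The gate is following, at about 0.22 rad, with its free edge at (500,360) nearing the latch nose at (515,300). Pushing on slowly.

>>> servo_tool --plan '[[[0, 0, -0.02], [0.14, 0.01, 0], 0], [[0, 0, -0.05], [0.28, 0.02, 0], 0], [[0, 0, -0.07], [0.42, 0.04, 0], 0], [[0, 0, -0.1], [0.56, 0.05, 0], 0], [[0, 0, -0.12], [0.7, 0.06, 0], 0]]'

```text
time_s: 6.08
position: [0.4683, -0.3598, 0.0687]
ee_rot: [-0.108, 0.89, 0.402, 0.187]
ft_force: [-2.0, -3.9, -2.6]
finger_gap: 0.0
gripper_force: 2.7
```

>>> servo_tool --plan '[[[0, 0, -0.02], [0.07, 0.02, 0], 0], [[0, 0, -0.03], [0.14, 0.04, 0], 0], [[0, 0, -0.05], [0.22, 0.06, 0], 0], [[0, 0, -0.07], [0.3, 0.08, 0], 0], [[0, 0, -0.08], [0.36, 0.11, 0], 0]]'

```text
time_s: 6.5
position: [0.472, -0.3561, 0.0706]
ee_rot: [-0.102, 0.873, 0.437, 0.192]
ft_force: [-0.1, -0.1, 1.3]
finger_gap: -0.0004
gripper_force: 0.0
```

Run:
```python
from h import *
p,r,s=st();print(p,s['ft_force'])
r0,o=chute(P);print('tool in chute',r0.inv().apply(p-o)*1e3, 'F chute',r0.inv().apply(s['ft_force']))
```

```text
[ 0.47195794 -0.35608034  0.07056584] [-0.14150131 -0.06445286  1.29285499]
tool in chute [-18.6837246   -1.78444678  40.23128403] F chute [0.42445949 0.07796634 1.22857894]
```

>>> servo_tool --plan '[[[0, 0, -0.01], [0.04, 0, 0], 0], [[0, 0, -0.02], [0.08, 0, 0], 0], [[0, 0, -0.02], [0.12, 0, 0], 0], [[0, 0, -0.02], [0.16, 0, 0], 0], [[0, 0, -0.02], [0.2, 0, 0], 0]]'

```text
time_s: 6.92
position: [0.4726, -0.3556, 0.0709]
ee_rot: [-0.099, 0.869, 0.445, 0.192]
ft_force: [-1.0, -2.1, -1.6]
finger_gap: -0.0001
gripper_force: 1.8
```

>>> servo_tool --plan '[[[0, 0, 0], [0.05, 0, 0], 0], [[0, 0, 0], [0.1, 0, 0], 0], [[0, 0, 0], [0.15, 0, 0], 0], [[0, 0, 0], [0.2, 0, 0], 0], [[0, 0, 0], [0.2, 0, 0], 0]]'

```text
time_s: 7.33
position: [0.4727, -0.3555, 0.0711]
ee_rot: [-0.099, 0.869, 0.445, 0.191]
ft_force: [-3.9, -5.5, -4.7]
finger_gap: 0.0001
gripper_force: 4.3
```

>>> servo_tool --plan '[[[0, 0, 0], [-2, 0, 0], 0], [[0, 0, 0], [-4, 0, 0], 0], [[0, 0, 0], [-4, 0, -4], 0], [[0, 0, 0], [-4, 0, -8], 0], [[0, 0, 0], [-4, 0, -8], 0]]'

```text
time_s: 7.75
position: [0.4345, -0.4167, 0.1344]
ee_rot: [-0.094, 0.869, 0.445, 0.194]
ft_force: [1.8, -1.2, 1.5]
finger_gap: 0.0002
gripper_force: 0.0
```

Run:
```python
from h import *
from station import *
p,r,s=st();print(p)
d=get_image("wrist");im=np.ascontiguousarray(d["pixels"][:,:,::-1])
for u in wproj((p,r),cpt(P,[gatept(0,0,2,38),gatept(0,78,2,38),[149,0,44],[149,35,35],[149,-35,35]]),d): print(u*800/512)
im=cv2.resize(im,(800,600),interpolation=cv2.INTER_CUBIC)
cv2.imwrite("pics/w3.png",im)
calls([([.46,-.30,.32],tool(P,0,0,0)),([.45,.10,.30],tool(P,0,0,-.1)),([.50,.24,.20],R.from_euler('z',2.248-np.pi/2)*R.from_matrix(np.diag([1.,-1,-1])))])
```

```text
[ 0.43452673 -0.41670924  0.13436941]
[280.69643244 203.99602385]
[459.41725177 203.29138688]
[ 370.22378915 -274.59039494]
[ 268.03653205 -253.93191029]
[ 473.82720595 -252.68398043]
[[0.004, -0.217, -0.003], [8.86, -2.26, -6.25]]
[[0.004, -0.217, -0.003], [7.31, -2.27, -8.01]]
-- [ 0.46 -0.3   0.32]
[[0.0, 0.0, 0.033], [10.67, -8.0, 0.67]]
[[0.0, 0.0, 0.033], [10.4, -8.35, 0.67]]
[[0.0, 0.0, 0.033], [10.12, -8.69, 0.67]]
-- [0.45 0.1  0.3 ]
[[-0.0, 0.0, 0.175], [13.83, -5.45, 10.0]]
-- [0.5  0.24 0.2 ]
```

View pics/w3.png

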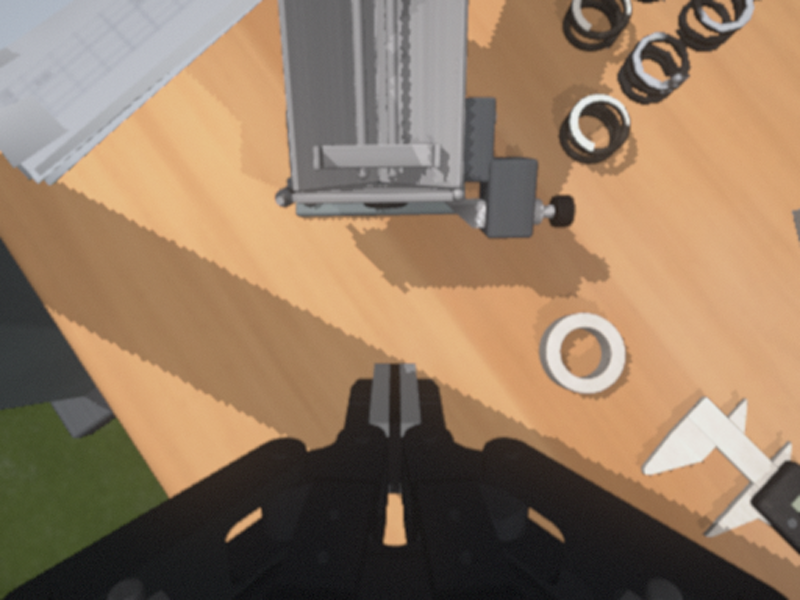

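The gate lies flat across the chute end, (295,200)-(462,195), and the latch nose is out behind it at (475,213), so it is latched. Next, the tray.

>>> servo_tool --plan '[[[0, -0.217, 0], [8.9, -2.3, -6.3], 1], [[0, -0.217, 0], [8.9, -2.3, -6.3], 1], [[0, -0.217, 0], [8.9, -2.3, -6.3], 1], [[0, -0.217, 0], [8.9, -2.3, -6.3], 1]]'

```text
time_s: 8.13
position: [0.4497, -0.3515, 0.2281]
ee_rot: [-0.048, 0.883, 0.456, 0.099]
ft_force: [0.1, -0.8, -0.1]
finger_gap: 0.0487
gripper_force: 0.0
```

>>> servo_tool --plan '[[[0, -0.217, 0], [7.3, -2.3, -8], 1], [[0, -0.217, 0], [7.3, -2.3, -8], 1], [[0, -0.217, 0], [7.3, -2.3, -8], 1], [[0, -0.217, 0], [7.3, -2.3, -8], 1]]'

```text
time_s: 8.47
position: [0.4621, -0.2944, 0.3223]
ee_rot: [0.002, 0.889, 0.459, 0.004]
ft_force: [1.0, -0.1, 1.1]
finger_gap: 0.0852
gripper_force: 0.0
```

>>> servo_tool --plan '[[[0, 0, 0.1], [16, -12, 1], 1], [[0, 0, 0.1], [16, -12, 1], 1], [[0, 0, 0.1], [16, -12, 1], 1], [[0, 0, 0.1], [16, -12, 1], 1], [[0, 0, 0.1], [16, -12, 1], 1]]'

```text
time_s: 8.88
position: [0.4532, -0.0939, 0.3049]
ee_rot: [-0.004, 0.912, 0.411, 0.0]
ft_force: [1.3, -0.3, -0.4]
finger_gap: 0.0857
gripper_force: 0.0
```

>>> servo_tool --plan '[[[0, 0, 0], [14.3, -14.2, 1], 1], [[0, 0, 0], [14.3, -14.2, 1], 1], [[0, 0, 0], [14.3, -14.2, 1], 1], [[0, 0, 0], [14.3, -14.2, 1], 1], [[0, 0, 0], [14.3, -14.2, 1], 1]]'

```text
time_s: 9.3
position: [0.4413, 0.1068, 0.2959]
ee_rot: [-0.003, 0.911, 0.411, -0.0]
ft_force: [0.6, 0.4, 0.4]
finger_gap: 0.0853
gripper_force: 0.0
```

Run:
```python
from h import *
p,r,s=st();print(p,r.as_quat())
calls([([.50,.24,.19],R.from_euler('z',2.248-np.pi/2)*R.from_matrix(np.diag([1.,-1,-1])))],deg=36)
```

```text
[0.44125799 0.10684271 0.29590974] [ 9.11467222e-01  4.11361319e-01 -4.05676273e-04 -3.03389046e-03]
[[-0.006, -0.001, 0.171], [13.85, -4.34, 10.64]]
-- [0.5  0.24 0.19]
```

>>> servo_tool --plan '[[[0, 0, 0.171], [13.85, -4.3, 10.6], 1], [[0, 0, 0.171], [13.85, -4.3, 10.6], 1], [[0, 0, 0.171], [13.85, -4.3, 10.6], 1], [[0, 0, 0.171], [13.85, -4.3, 10.6], 1], [[0, 0, 0.171], [13.85, -4.3, 10.6], 1]]'

```text
time_s: 9.72
position: [0.4999, 0.2396, 0.186]
ee_rot: [-0.003, 0.943, 0.333, -0.004]
ft_force: [-0.9, -0.9, 0.3]
finger_gap: 0.0854
gripper_force: 0.0
```

Run:
```python
from h import *
from station import *
p,r,s=st();print(p)
d=get_image("wrist");im=np.ascontiguousarray(d["pixels"][:,:,::-1])
im=cv2.resize(im,(800,600),interpolation=cv2.INTER_CUBIC)
c=np.array([[45,-28,28],[45,28,28],[-60,-28,12],[-60,28,12],[0,-30.5,76],[0,30.5,76],[0,0,76]])
W=R.from_euler('z',2.248).apply(c/1000)+[.5137,.2603,0]
for u in wproj((p,r),W,d)*800/512: cv2.circle(im,(int(u[0]),int(u[1])),3,(255,0,255),-1)
cv2.imwrite("pics/w4.png",im)
```

```text
[0.49994449 0.23955763 0.18598165]
```

View pics/w4.png

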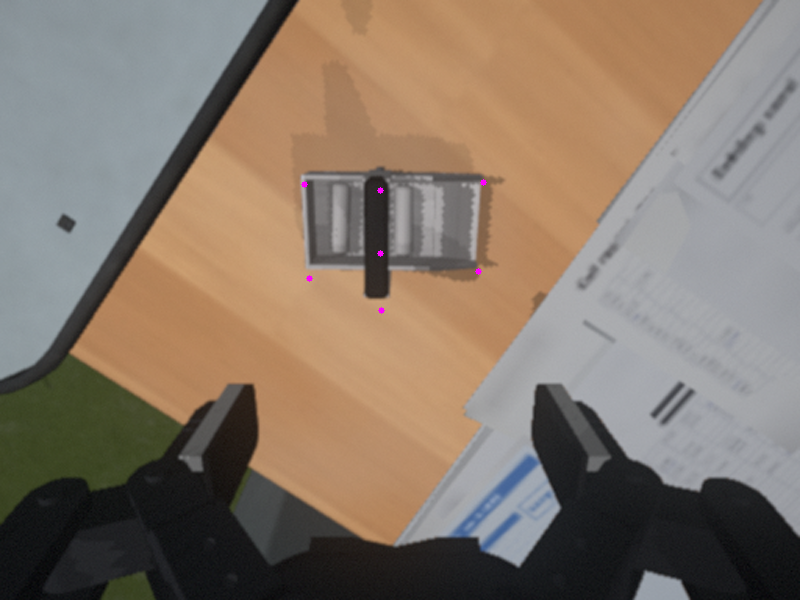

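The tray is seen intact, with its handle at (377,237), about 12 px above the prediction, so it lies about 5 mm further along tool +x. The three pins are at columns 340, ~375 (under the handle) and 403, and the lip is on the right. Descend and grip.

Run:
```python
from h import *
Q=R.from_euler('z',2.248-np.pi/2)*R.from_matrix(np.diag([1.,-1,-1]))
calls([([.5165,.2642,.12],Q),([.5165,.2642,.070],Q)])
```

```text
[[-0.009, 0.006, 0.002], [2.88, -0.8, 6.54]]
-- [0.516 0.264 0.12 ]
[[-0.0, -0.0, 0.0], [-0.0, 0.0, 5.0]]
-- [0.516 0.264 0.07 ]
```

>>> servo_tool --plan '[[[-0.009, 0.006, 0], [1.5, -0.4, 3], 1], [[-0.009, 0.006, 0], [2.9, -0.8, 6.5], 1], [[-0.009, 0.006, 0], [2.9, -0.8, 9], 1], [[-0.009, 0.006, 0], [2.9, -0.8, 11.5], 1], [[-0.009, 0.006, 0], [2.9, -0.8, 11.5], 1]]'

```text
time_s: 10.18
position: [0.5146, 0.2595, 0.0706]
ee_rot: [0.001, 0.943, 0.331, -0.002]
ft_force: [-2.3, -0.3, -1.4]
finger_gap: 0.0853
gripper_force: 0.0
```

>>> servo_tool --plan '[[[0, 0, 0], [0, 0, 0], 0.6], [[0, 0, 0], [0, 0, 0], 0.45], [[0, 0, 0], [0, 0, 0], 0.35], [[0, 0, 0], [0, 0, 0], 0.25], [[0, 0, 0], [0, 0, 0], 0.2]]'

```text
time_s: 10.6
position: [0.5215, 0.2621, 0.0794]
ee_rot: [0.002, 0.943, 0.332, 0.007]
ft_force: [0.2, 0.0, -0.4]
finger_gap: 0.0253
gripper_force: 0.0
```

>>> servo_tool --plan '[[[0, 0, 0], [0, 0, 0], 0.17], [[0, 0, 0], [0, 0, 0], 0.15], [[0, 0, 0], [0, 0, 0], 0.13], [[0, 0, 0], [0, 0, 0], 0.1], [[0, 0, 0], [0, 0, 0], 0]]'

```text
time_s: 11.02
position: [0.5205, 0.2624, 0.0784]
ee_rot: [0.001, 0.943, 0.332, 0.006]
ft_force: [-3.2, 2.6, 5.2]
finger_gap: 0.0106
gripper_force: 59.6
```

>>> servo_tool --plan '[[[0, 0, 0], [0, 0, 0], 0], [[0, 0, 0], [0, 0, 0], 0], [[0, 0, 0], [0, 0, 0], 0]]'

```text
time_s: 11.27
position: [0.5205, 0.2624, 0.0784]
ee_rot: [0.001, 0.943, 0.332, 0.006]
ft_force: [-2.7, 2.2, 6.3]
finger_gap: 0.0106
gripper_force: 59.6
```

The TCP settled about 9 mm higher than commanded, so the handle is held only by the fingertips. I'll open slightly, lower and re-grip.

>>> servo_tool --plan '[[[0, 0, 0], [0, 0, 0], 0.35], [[0, 0, 0], [0, 0, 0], 0.35], [[0, 0, 0], [0, 0, 0], 0.35], [[0, 0, 0], [0, 0, 0], 0.35]]'

```text
time_s: 11.6
position: [0.5201, 0.2615, 0.077]
ee_rot: [0.002, 0.943, 0.332, 0.005]
ft_force: [-0.4, 0.0, 0.2]
finger_gap: 0.03
gripper_force: 0.0
```

Run:
```python
from h import *
from station import *
p,r,s=st();print(p,s)
d=get_image("wrist");im=np.ascontiguousarray(d["pixels"][:,:,::-1])
im=cv2.resize(im,(800,600),interpolation=cv2.INTER_CUBIC)
cv2.imwrite("pics/w5.png",im)
```

```text
[0.52010394 0.26149543 0.07701869] {'time_s': 11.6, 'joints': array([ 0.31896359,  0.41712144,  1.66795335, -0.00388795,  1.04682974,
        1.21557978]), 'qvel': array([ 1.79371008e-03,  4.59880381e-04, -9.27427133e-04,  2.56491761e-03,
        3.55588763e-03,  4.26248088e-06]), 'joint_torque': array([ 2.27825140e-02, -4.19737458e+01, -2.39616358e+01, -1.59943337e-02,
       -4.36329155e-02, -4.22337894e-05]), 'position': array([0.52010394, 0.26149543, 0.07701869]), 'ee_rot': array([0.00177539, 0.94338926, 0.33164799, 0.00481265]), 'ft_force': array([-0.40704541,  0.04150925,  0.16807437]), 'torque': array([-0.0402037 ,  0.04300612,  0.00566469]), 'gripper_force': 0.0, 'finger_gap': 0.03000045121753229}
```

View pics/w5.png

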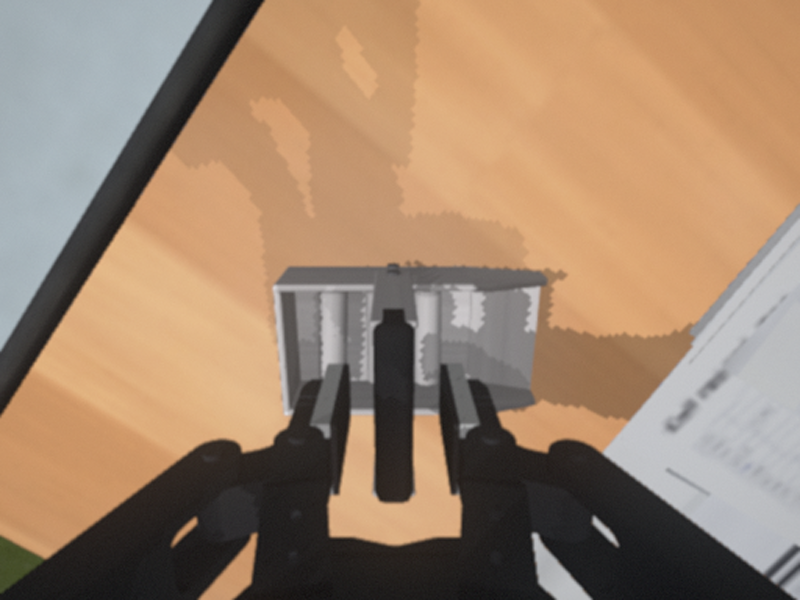

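The handle at (395, 315-500) stands centred between the pads, and the pins are still in the tray. Computing the handle's centre before re-gripping.

```bash
cat >> h.py <<'E'
def wray(p,u,d,z): # full-res pixel -> world at height z
    pos,r=p;H=d["hand_eye"];q=np.linalg.solve(d["K"],[u[0],u[1],1]);D=r.apply(H[:3,:3]@q);o=pos+r.apply(H[:3,3])
    return o+D*(z-o[2])/D[2]
E
python3 - <<'E'
from h import *
from station import *
p,r,s=st();d=get_image("wrist")
for u in((395,312),(394,500)):
    X=wray((p,r),np.array(u)*.64,d,.076);print(X,r.inv().apply(X-p)*1e3)
for u in((279,287),(288,412)):
    X=wray((p,r),np.array(u)*.64,d,.028);print(X,r.inv().apply(X-p)*1e3)
E
```

```text
[0.54706945 0.28291492 0.076     ] [34.38305306  0.18881361  1.33623054]
[0.49814551 0.24390909 0.076     ] [-2.81846614e+01  9.05150108e-05  8.33761349e-01]
[0.51424626 0.31135445 0.028     ] [ 26.19421114 -42.84499129  48.99337155]
[0.47263385 0.27823777 0.028     ] [-26.98550457 -43.05219519  48.56599127]
```

>>> servo_tool --plan '[[[0, 0, 0], [0.1, 0, 0.4], 0.35], [[0, 0, 0], [0.2, 0, 0.7], 0.35], [[0, 0, 0], [0.2, 0, 0.7], 0.35], [[0, 0, 0], [0.2, 0, 0.7], 0.25], [[0, 0, 0], [0.2, 0, 0.7], 0.2]]'

```text
time_s: 12.12
position: [0.5218, 0.2631, 0.0703]
ee_rot: [0.002, 0.943, 0.332, 0.005]
ft_force: [-0.2, 1.1, 0.0]
finger_gap: 0.0173
gripper_force: 0.0
```

>>> servo_tool --plan '[[[0, 0, 0], [0, 0, 0], 0.15], [[0, 0, 0], [0, 0, 0], 0], [[0, 0, 0], [0, 0, 0], 0], [[0, 0, 0], [0, 0, 0], 0], [[0, 0, 0], [0, 0, 0], 0]]'

```text
time_s: 12.53
position: [0.5219, 0.2632, 0.0706]
ee_rot: [0.001, 0.943, 0.332, 0.005]
ft_force: [-0.2, 0.9, 0.4]
finger_gap: 0.011
gripper_force: 58.9
```

```bash
cat >> h.py <<'E'
LT=np.array([0,.060,.0586]) # lip in tool frame
def pour(phi,lip):
    r=tool(P,1,phi);return cpt(P,lip)[0]-r.apply(LT),r
def segs(wps,start=None):
    p,r=start if start else st()[:2]
    rows=[]
    for (q,s),n in wps:
        q=np.asarray(q,float);dv=(r.inv()*s).as_rotvec()
        for k in range(1,n+1):
            x=k/n;x=x*x*(3-2*x);rows.append((p+(q-p)*x,r*R.from_rotvec(dv*x)))
        p,r=q,s
    p,r=start if start else st()[:2]
    for i in range(0,len(rows),5):
        ch=rows[i:i+5]
        print("[["+"],[".join(f"{[round(float(v),3) for v in (r.inv()*b).as_rotvec()]},{[round(float(v),2) for v in r.inv().apply(a-p)*100]},0".replace(' ','') for a,b in ch)+"]]")
        p,r=ch[-1]
    print(p)
E
python3 - <<'E'
from h import *
p,r,s=st()
r1=r*R.from_euler('x',-.1)
h=pour(-.1,[205,14,85])
print(h[0])
segs([((p+[0,0,.03],r),5),((p+[0,0,.21],r1),15),(h,35)])
E
```

```text
[ 0.49937887 -0.17716957  0.25308843]
[[[0.0,0.0,0.0],[0.0,0.0,-0.31],0],[[0.0,0.0,0.0],[0.01,0.01,-1.06],0],[[0.0,0.0,0.0],[0.02,0.01,-1.94],0],[[0.0,0.0,0.0],[0.02,0.02,-2.69],0],[[0.0,0.0,0.0],[0.03,0.02,-3.0],0]]
[[[-0.001,0.0,0.0],[0.0,0.0,-0.23],0],[[-0.005,0.0,0.0],[0.01,0.01,-0.87],0],[[-0.01,0.0,0.0],[0.02,0.01,-1.87],0],[[-0.018,-0.0,-0.0],[0.03,0.02,-3.16],0],[[-0.026,0.0,-0.0],[0.04,0.03,-4.67],0]]
[[[-0.009,0.0,0.0],[0.02,0.05,-1.67],0],[[-0.019,-0.0,0.0],[0.03,0.11,-3.43],0],[[-0.029,-0.0,0.0],[0.05,0.17,-5.23],0],[[-0.039,-0.0,0.0],[0.06,0.23,-6.99],0],[[-0.048,-0.0,0.0],[0.08,0.28,-8.66],0]]
[[[-0.008,-0.0,0.0],[0.01,0.12,-1.5],0],[[-0.016,0.0,-0.0],[0.03,0.22,-2.79],0],[[-0.021,0.0,-0.0],[0.03,0.3,-3.78],0],[[-0.025,0.0,0.0],[0.04,0.36,-4.42],0],[[-0.026,0.0,-0.0],[0.04,0.37,-4.65],0]]
[[[0.0,0.001,-0.001],[-0.07,0.08,0.01],0],[[0.001,0.004,-0.002],[-0.28,0.31,0.06],0],[[0.001,0.009,-0.005],[-0.61,0.68,0.12],0],[[0.002,0.016,-0.008],[-1.06,1.18,0.22],0],[[0.004,0.025,-0.013],[-1.63,1.8,0.33],0]]
[[[0.002,0.01,-0.005],[-0.68,0.73,0.12],0],[[0.003,0.022,-0.011],[-1.45,
[... 570 characters left out ...]
,0]]
[[[0.003,0.019,-0.009],[-1.41,1.17,-0.17],0],[[0.006,0.037,-0.019],[-2.78,2.31,-0.33],0],[[0.008,0.055,-0.028],[-4.11,3.42,-0.48],0],[[0.011,0.072,-0.036],[-5.39,4.49,-0.63],0],[[0.013,0.088,-0.044],[-6.61,5.5,-0.78],0]]
[[[0.002,0.015,-0.008],[-1.17,0.9,-0.25],0],[[0.004,0.029,-0.015],[-2.26,1.74,-0.48],0],[[0.006,0.042,-0.021],[-3.25,2.5,-0.69],0],[[0.008,0.054,-0.027],[-4.15,3.19,-0.88],0],[[0.01,0.064,-0.032],[-4.93,3.8,-1.05],0]]
[[[0.001,0.009,-0.004],[-0.67,0.49,-0.19],0],[[0.002,0.016,-0.008],[-1.21,0.88,-0.34],0],[[0.003,0.021,-0.01],[-1.6,1.17,-0.45],0],[[0.004,0.024,-0.012],[-1.85,1.34,-0.52],0],[[0.004,0.025,-0.013],[-1.93,1.4,-0.54],0]]
[ 0.49937887 -0.17716957  0.25308843]
```

>>> servo_tool --plan '[[[0, 0, 0], [0, 0, -0.3], 0], [[0, 0, 0], [0, 0, -1.1], 0], [[0, 0, 0], [0, 0, -1.9], 0], [[0, 0, 0], [0, 0, -2.7], 0], [[0, 0, 0], [0, 0, -3], 0]]'

```text
time_s: 12.95
position: [0.5226, 0.2634, 0.1024]
ee_rot: [0.002, 0.943, 0.332, 0.007]
ft_force: [0.2, 0.9, -4.0]
finger_gap: 0.0111
gripper_force: 58.5
```

>>> servo_tool --plan '[[[-0.001, 0, 0], [0, 0, -0.2], 0], [[-0.005, 0, 0], [0, 0, -0.9], 0], [[-0.01, 0, 0], [0, 0, -1.9], 0], [[-0.018, 0, 0], [0, 0, -3.2], 0], [[-0.026, 0, 0], [0, 0, -4.7], 0]]'

```text
time_s: 13.37
position: [0.5206, 0.2629, 0.1481]
ee_rot: [0.014, 0.943, 0.332, 0.009]
ft_force: [0.6, -0.2, -3.7]
finger_gap: 0.0109
gripper_force: 58.5
```

>>> servo_tool --plan '[[[-0.009, 0, 0], [0, 0.05, -1.7], 0], [[-0.019, 0, 0], [0, 0.1, -3.4], 0], [[-0.029, 0, 0], [0, 0.2, -5.2], 0], [[-0.039, 0, 0], [0, 0.25, -7], 0], [[-0.048, 0, 0], [0, 0.3, -8.7], 0]]'

```text
time_s: 13.78
position: [0.5206, 0.2627, 0.2369]
ee_rot: [0.037, 0.943, 0.331, 0.018]
ft_force: [-0.1, 1.0, -3.6]
finger_gap: 0.0108
gripper_force: 58.5
```

>>> servo_tool --plan '[[[-0.008, 0, 0], [0, 0.1, -1.5], 0], [[-0.016, 0, 0], [0, 0.2, -2.8], 0], [[-0.021, 0, 0], [0, 0.3, -3.8], 0], [[-0.025, 0, 0], [0, 0.4, -4.4], 0], [[-0.026, 0, 0], [0, 0.4, -4.7], 0]]'

```text
time_s: 14.2
position: [0.5207, 0.2622, 0.283]
ee_rot: [0.049, 0.942, 0.331, 0.023]
ft_force: [-0.2, 0.9, -4.4]
finger_gap: 0.011
gripper_force: 58.5
```

Run:
```python
from h import *
from station import *
p,r,s=st();print(p,(r.inv()*R.from_euler('z',2.248-np.pi/2)*R.from_matrix(np.diag([1.,-1,-1]))).as_rotvec(),s['finger_gap'],s['ft_force'])
h=pour(-.1,[205,14,85]);print(h[0])
d=get_image("wrist");im=np.ascontiguousarray(d["pixels"][:,:,::-1])
cv2.imwrite("pics/w6.png",cv2.resize(im,(640,480),interpolation=cv2.INTER_CUBIC))
```

```text
[0.52067931 0.26219294 0.28303485] [ 0.10720087 -0.01023236 -0.00145372] 0.01102367182349453 [-0.15595381  0.92714342 -4.42316994]
[ 0.49937887 -0.17716957  0.25308843]
```

View pics/w6.png

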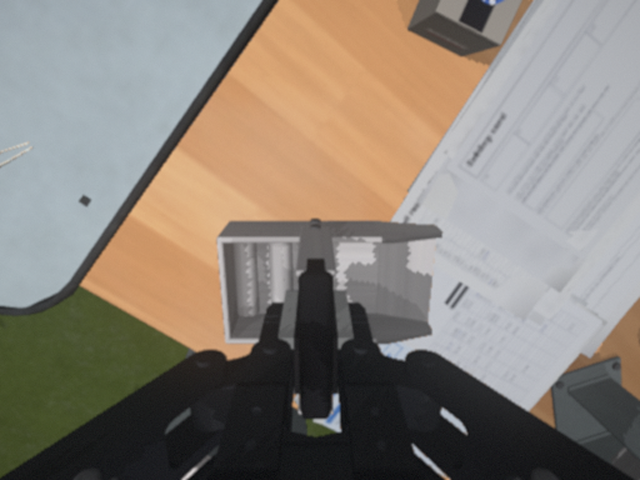

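The tray hangs straight in the grip, with the pins gathered against its back wall at (250,275). Carry on to the hover pose.

>>> servo_tool --plan '[[[0, 0.001, -0.001], [-0.07, 0.08, 0], 0], [[0.001, 0.004, -0.002], [-0.3, 0.3, 0.06], 0], [[0.001, 0.009, -0.005], [-0.6, 0.7, 0.1], 0], [[0.002, 0.016, -0.008], [-1.1, 1.2, 0.2], 0], [[0.004, 0.025, -0.013], [-1.6, 1.8, 0.3], 0]]'

```text
time_s: 14.67
position: [0.5189, 0.237, 0.2796]
ee_rot: [0.043, 0.94, 0.338, 0.032]
ft_force: [-0.8, -1.0, -3.6]
finger_gap: 0.011
gripper_force: 58.5
```

>>> servo_tool --plan '[[[0.002, 0.01, -0.005], [-0.7, 0.7, 0.1], 0], [[0.003, 0.022, -0.011], [-1.5, 1.6, 0.25], 0], [[0.005, 0.035, -0.018], [-2.3, 2.5, 0.4], 0], [[0.007, 0.049, -0.025], [-3.3, 3.5, 0.6], 0], [[0.01, 0.064, -0.032], [-4.3, 4.6, 0.7], 0]]'

```text
time_s: 15.08
position: [0.5153, 0.1733, 0.2763]
ee_rot: [0.028, 0.933, 0.354, 0.06]
ft_force: [-0.2, -0.5, -4.2]
finger_gap: 0.0109
gripper_force: 58.5
```

>>> servo_tool --plan '[[[0.002, 0.016, -0.008], [-1.1, 1.1, 0.1], 0], [[0.005, 0.033, -0.017], [-2.3, 2.3, 0.2], 0], [[0.008, 0.051, -0.026], [-3.5, 3.5, 0.3], 0], [[0.01, 0.069, -0.035], [-4.8, 4.8, 0.4], 0], [[0.013, 0.088, -0.044], [-6.1, 6.1, 0.5], 0]]'

```text
time_s: 15.5
position: [0.5106, 0.0869, 0.2717]
ee_rot: [0.008, 0.921, 0.376, 0.098]
ft_force: [0.6, -0.8, -3.2]
finger_gap: 0.0105
gripper_force: 58.5
```

>>> servo_tool --plan '[[[0.003, 0.019, -0.01], [-1.4, 1.3, 0], 0], [[0.006, 0.038, -0.019], [-2.8, 2.5, 0], 0], [[0.009, 0.058, -0.029], [-4.2, 3.8, 0], 0], [[0.012, 0.077, -0.039], [-5.6, 5.1, 0], 0], [[0.014, 0.096, -0.048], [-6.9, 6.3, -0.1], 0]]'

```text
time_s: 15.92
position: [0.5055, -0.0065, 0.2659]
ee_rot: [-0.014, 0.906, 0.398, 0.139]
ft_force: [-0.2, 0.6, -3.7]
finger_gap: 0.0111
gripper_force: 58.6
```

>>> servo_tool --plan '[[[0.003, 0.019, -0.009], [-1.4, 1.2, -0.2], 0], [[0.006, 0.037, -0.019], [-2.8, 2.3, -0.3], 0], [[0.008, 0.055, -0.028], [-4.1, 3.4, -0.5], 0], [[0.011, 0.072, -0.036], [-5.4, 4.5, -0.6], 0], [[0.013, 0.088, -0.044], [-6.6, 5.5, -0.8], 0]]'

```text
time_s: 16.33
position: [0.501, -0.0925, 0.2608]
ee_rot: [-0.034, 0.89, 0.418, 0.177]
ft_force: [0.7, 0.5, -3.1]
finger_gap: 0.0111
gripper_force: 58.6
```

>>> servo_tool --plan '[[[0.002, 0.015, -0.008], [-1.2, 0.9, -0.25], 0], [[0.004, 0.029, -0.015], [-2.3, 1.7, -0.5], 0], [[0.006, 0.042, -0.021], [-3.2, 2.5, -0.7], 0], [[0.008, 0.054, -0.027], [-4.1, 3.2, -0.9], 0], [[0.01, 0.064, -0.032], [-4.9, 3.8, -1], 0]]'

```text
time_s: 16.75
position: [0.4982, -0.1552, 0.2568]
ee_rot: [-0.049, 0.877, 0.432, 0.203]
ft_force: [0.4, 0.3, -3.2]
finger_gap: 0.0111
gripper_force: 58.6
```

>>> servo_tool --plan '[[[0.001, 0.009, -0.004], [-0.7, 0.5, -0.2], 0], [[0.002, 0.016, -0.008], [-1.2, 0.9, -0.3], 0], [[0.003, 0.021, -0.01], [-1.6, 1.2, -0.45], 0], [[0.004, 0.024, -0.012], [-1.8, 1.3, -0.5], 0], [[0.004, 0.025, -0.013], [-1.9, 1.4, -0.5], 0]]'

```text
time_s: 17.17
position: [0.4979, -0.1777, 0.2551]
ee_rot: [-0.056, 0.872, 0.437, 0.214]
ft_force: [-0.1, -0.3, -3.8]
finger_gap: 0.011
gripper_force: 58.6
```

Run:
```python
from h import *
from station import *
p,r,s=st();h=pour(-.1,[205,14,85]);print(p,p-h[0],(r.inv()*h[1]).as_rotvec(),s['joints'],s['finger_gap'])
d=get_image("scene");im=d["pixels"][150:300,190:390,::-1]
w=get_image("wrist")["pixels"][:,:,::-1]
o=np.hstack([cv2.resize(im,(400,300),interpolation=cv2.INTER_CUBIC),cv2.resize(w,(400,300))])
cv2.imwrite("pics/w7.png",o)
```

```text
[ 0.49790166 -0.17772635  0.25513266] [-0.00147721 -0.00055678  0.00204423] [-6.72532277e-05  9.21818952e-04 -7.66221366e-04] [-0.75639573  0.02723059  1.79874019  0.46189261  1.30013376 -0.23735576] 0.01103702887905922
```

View pics/w7.png

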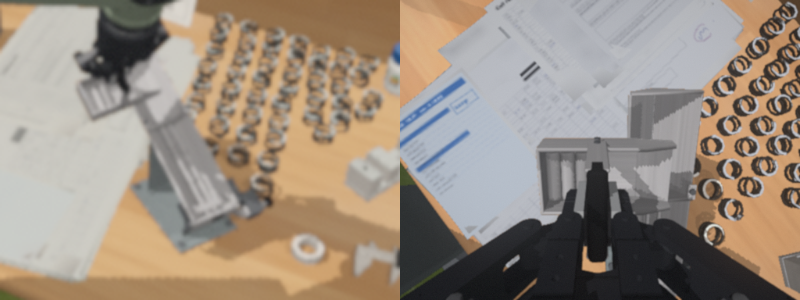

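The scene and wrist views show the tray hovering left of the chute, with its lip over the open part, parallel to the fold, and the pins still at the back wall. Next I generate the lowering and slow tipping.

Run:
```python
from h import *
w=[(pour(-.05,[205,12,60]),10),(pour(.05,[205,12,57]),10),(pour(.05,[205,12,57]),5),(pour(.12,[205,12,51]),5),(pour(.12,[205,12,51]),5),(pour(.21,[205,12,46]),5),(pour(.21,[205,12,46]),5),(pour(.32,[205,12,42]),10),(pour(.45,[205,12,42]),20)]
segs(w)
```

```text
[[[0.001,0.0,-0.0],[-0.0,0.01,0.07],0],[[0.005,0.0,-0.0],[-0.0,0.03,0.25],0],[[0.011,0.0,-0.0],[-0.0,0.07,0.53],0],[[0.018,0.0,-0.0],[-0.0,0.11,0.86],0],[[0.025,0.0,-0.0],[-0.01,0.16,1.22],0]]
[[[0.007,0.0,-0.0],[-0.0,0.06,0.36],0],[[0.014,0.0,-0.0],[-0.0,0.11,0.69],0],[[0.02,0.0,-0.0],[-0.01,0.15,0.96],0],[[0.023,0.0,-0.0],[-0.01,0.18,1.15],0],[[0.025,0.0,-0.0],[-0.01,0.19,1.22],0]]
[[[0.003,0.0,0.0],[-0.0,0.02,-0.01],0],[[0.01,0.0,-0.0],[0.0,0.06,-0.03],0],[[0.022,0.0,0.0],[0.0,0.13,-0.06],0],[[0.035,0.0,0.0],[0.0,0.21,-0.1],0],[[0.05,0.0,0.0],[-0.0,0.3,-0.14],0]]
[[[0.015,-0.0,0.0],[0.0,0.09,-0.04],0],[[0.028,-0.0,-0.0],[0.0,0.17,-0.09],0],[[0.04,-0.0,0.0],[0.0,0.23,-0.12],0],[[0.047,-0.0,-0.0],[0.0,0.28,-0.14],0],[[0.05,0.0,-0.0],[0.0,0.29,-0.15],0]]
[[[-0.0,-0.0,0.0],[0.0,0.0,0.0],0],[[-0.0,-0.0,0.0],[0.0,0.0,0.0],0],[[-0.0,-0.0,0.0],[0.0,0.0,0.0],0],[[-0.0,-0.0,0.0],[0.0,0.0,0.0],0],[[-0.0,-0.0,0.0],[0.0,0.0,0.0],0]]
[[[0.007,0.0,0.0],[0.0,0.05,0.02],0],[[0.025,0.0,-0.0],[0.0,0.16,0.07],0],[[0.045,0.0,0.0],[-0.0,0.29,0.13],0],[[0.063,0.0,0.0],[-0.0,0.41,0.17],0],[[0.07,0.0,0.0]
[... 1045 characters left out ...]
0],[[0.014,0.0,-0.0],[0.0,0.08,-0.08],0],[[0.02,0.0,-0.0],[0.0,0.13,-0.11],0]]
[[[0.008,-0.0,0.0],[-0.0,0.05,-0.04],0],[[0.016,0.0,0.0],[-0.0,0.1,-0.09],0],[[0.025,0.0,-0.0],[-0.0,0.16,-0.15],0],[[0.035,0.0,-0.0],[-0.0,0.21,-0.2],0],[[0.045,-0.0,0.0],[-0.0,0.27,-0.26],0]]
[[[0.01,-0.0,-0.0],[-0.0,0.06,-0.06],0],[[0.019,0.0,-0.0],[-0.0,0.11,-0.12],0],[[0.028,-0.0,-0.0],[-0.0,0.17,-0.17],0],[[0.037,-0.0,-0.0],[-0.0,0.22,-0.22],0],[[0.045,-0.0,-0.0],[-0.0,0.26,-0.27],0]]
[[[0.007,-0.0,-0.0],[0.0,0.04,-0.04],0],[[0.012,-0.0,-0.0],[0.0,0.07,-0.08],0],[[0.017,0.0,0.0],[0.0,0.09,-0.1],0],[[0.019,0.0,0.0],[0.0,0.11,-0.12],0],[[0.02,0.0,-0.0],[0.0,0.11,-0.13],0]]
[ 0.53520221 -0.19411135  0.23817685]
```

>>> servo_tool --plan '[[[0.001, 0, 0], [0, 0, 0.1], 0], [[0.005, 0, 0], [0, 0.03, 0.25], 0], [[0.011, 0, 0], [0, 0.07, 0.5], 0], [[0.018, 0, 0], [0, 0.1, 0.85], 0], [[0.025, 0, 0], [0, 0.16, 1.2], 0]]'

```text
time_s: 17.68
position: [0.5036, -0.1745, 0.2442]
ee_rot: [-0.067, 0.871, 0.44, 0.209]
ft_force: [-0.6, -0.1, -3.0]
finger_gap: 0.0109
gripper_force: 58.6
```

>>> servo_tool --plan '[[[0.007, 0, 0], [0, 0.06, 0.35], 0], [[0.014, 0, 0], [0, 0.1, 0.7], 0], [[0.02, 0, 0], [0, 0.15, 0.95], 0], [[0.023, 0, 0], [0, 0.18, 1.15], 0], [[0.025, 0, 0], [0, 0.19, 1.2], 0]]'

```text
time_s: 18.1
position: [0.5086, -0.1722, 0.2333]
ee_rot: [-0.078, 0.87, 0.443, 0.203]
ft_force: [-0.2, -0.3, -3.6]
finger_gap: 0.011
gripper_force: 58.6
```

>>> servo_tool --plan '[[[0.003, 0, 0], [0, 0.02, 0], 0], [[0.01, 0, 0], [0, 0.06, -0.03], 0], [[0.022, 0, 0], [0, 0.13, -0.06], 0], [[0.035, 0, 0], [0, 0.2, -0.1], 0], [[0.05, 0, 0], [0, 0.3, -0.14], 0]]'

```text
time_s: 18.52
position: [0.5107, -0.1748, 0.2355]
ee_rot: [-0.1, 0.868, 0.448, 0.192]
ft_force: [0.2, -0.0, -4.5]
finger_gap: 0.0109
gripper_force: 58.6
```

>>> servo_tool --plan '[[[0.015, 0, 0], [0, 0.09, -0.04], 0], [[0.028, 0, 0], [0, 0.17, -0.09], 0], [[0.04, 0, 0], [0, 0.23, -0.12], 0], [[0.047, 0, 0], [0, 0.28, -0.14], 0], [[0.05, 0, 0], [0, 0.29, -0.15], 0]]'

```text
time_s: 18.93
position: [0.5128, -0.177, 0.2365]
ee_rot: [-0.121, 0.865, 0.452, 0.181]
ft_force: [0.5, 0.8, -4.2]
finger_gap: 0.0111
gripper_force: 58.6
```

>>> servo_tool --plan '[[[0, 0, 0], [0, 0, 0], 0], [[0, 0, 0], [0, 0, 0], 0], [[0, 0, 0], [0, 0, 0], 0], [[0, 0, 0], [0, 0, 0], 0], [[0, 0, 0], [0, 0, 0], 0]]'

```text
time_s: 19.35
position: [0.5124, -0.1767, 0.2366]
ee_rot: [-0.121, 0.865, 0.452, 0.181]
ft_force: [-0.6, -0.3, -3.3]
finger_gap: 0.0111
gripper_force: 58.6
```

>>> servo_tool --plan '[[[0.007, 0, 0], [0, 0.05, 0.02], 0], [[0.025, 0, 0], [0, 0.16, 0.07], 0], [[0.045, 0, 0], [0, 0.29, 0.13], 0], [[0.063, 0, 0], [0, 0.41, 0.17], 0], [[0.07, 0, 0], [0, 0.45, 0.19], 0]]'

```text
time_s: 19.77
position: [0.5172, -0.1791, 0.2345]
ee_rot: [-0.152, 0.86, 0.458, 0.165]
ft_force: [0.4, 0.6, -3.9]
finger_gap: 0.0109
gripper_force: 58.6
```

>>> servo_tool --plan '[[[0, 0, 0], [0, 0, 0], 0], [[0, 0, 0], [0, 0, 0], 0], [[0, 0, 0], [0, 0, 0], 0], [[0, 0, 0], [0, 0, 0], 0], [[0, 0, 0], [0, 0, 0], 0]]'

```text
time_s: 20.18
position: [0.5165, -0.1786, 0.2347]
ee_rot: [-0.151, 0.86, 0.458, 0.165]
ft_force: [-0.0, -0.8, -2.8]
finger_gap: 0.0113
gripper_force: 58.6
```

Run:
```python
from h import *
from station import *
p,r,s=st();h=pour(.12,[205,12,51]);print(p,r.inv().apply(p-h[0])*1e3,(r.inv()*h[1]).as_rotvec(),s['ft_force'])
w=get_image("wrist")["pixels"][100:340,130:450,::-1]
cv2.imwrite("pics/w8.png",cv2.resize(w,(640,480),interpolation=cv2.INTER_CUBIC))
```

```text
[ 0.51653933 -0.17857086  0.23470964] [ 0.21038963 -0.26800473 -0.5508376 ] [-0.00012845  0.00049694 -0.00062448] [-0.03237022 -0.79026078 -2.81196086]
```

View pics/w8.png

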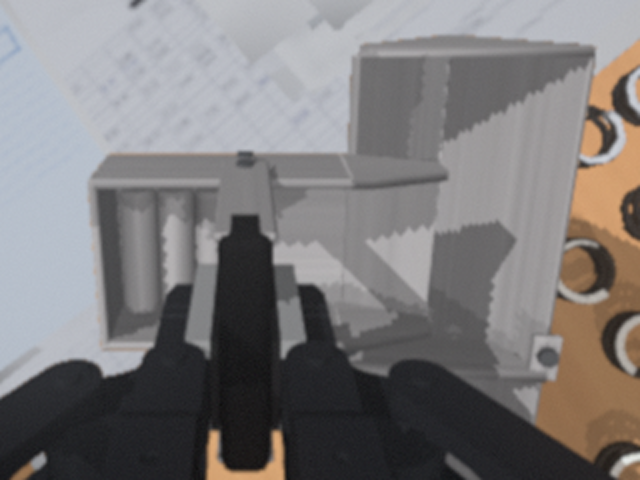

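That was my eleventh viewed picture by count, one over the limit, so I'll work numerically from here. It shows the pins still at the tray's back wall, (140-205,250), and the lip over the V between the cross plate and the end plate. Tip on, with the lip 3 mm nearer the left wall.

Run:
```python
from h import *
w=[(pour(.21,[205,15,46]),10),(pour(.33,[205,15,43]),15),(pour(.45,[205,15,42]),15)]
segs(w)
```

```text
[[[0.003,0.0,-0.0],[-0.0,0.01,0.0],0],[[0.009,0.0,-0.0],[-0.0,0.04,0.01],0],[[0.019,0.0,-0.0],[-0.0,0.07,0.02],0],[[0.032,0.0,-0.0],[-0.01,0.12,0.03],0],[[0.045,0.0,-0.0],[-0.01,0.17,0.04],0]]
[[[0.013,0.0,-0.0],[-0.0,0.05,0.01],0],[[0.026,0.0,-0.0],[-0.01,0.1,0.02],0],[[0.036,0.0,-0.0],[-0.01,0.14,0.02],0],[[0.042,0.0,-0.0],[-0.01,0.16,0.03],0],[[0.045,0.0,-0.0],[-0.01,0.17,0.03],0]]
[[[0.002,0.0,0.0],[-0.0,0.01,-0.0],0],[[0.006,0.0,0.0],[0.0,0.04,-0.02],0],[[0.012,0.0,0.0],[0.0,0.08,-0.04],0],[[0.021,0.0,0.0],[0.0,0.14,-0.07],0],[[0.031,0.0,0.0],[0.0,0.21,-0.1],0]]
[[[0.011,0.0,0.0],[0.0,0.07,-0.04],0],[[0.023,0.0,0.0],[0.0,0.15,-0.08],0],[[0.035,-0.0,-0.0],[-0.0,0.23,-0.12],0],[[0.047,0.0,0.0],[-0.0,0.31,-0.16],0],[[0.058,-0.0,0.0],[-0.0,0.38,-0.2],0]]
[[[0.01,0.0,0.0],[0.0,0.06,-0.04],0],[[0.019,0.0,0.0],[0.0,0.12,-0.07],0],[[0.025,0.0,0.0],[-0.0,0.16,-0.1],0],[[0.03,0.0,0.0],[0.0,0.19,-0.11],0],[[0.031,-0.0,0.0],[0.0,0.2,-0.12],0]]
[[[0.002,0.0,-0.0],[0.0,0.01,-0.01],0],[[0.006,0.0,0.0],[0.0,0.04,-0.03],0],[[0.012,0.0,0.0],[0.0,0.08,-0.06],0],[[0.021,0.0,0.0],[-0.0,0.14,-0.1],0],[[0.031,0.0,-0.0],[-0.0,0.2,-0.15],0]]
[[[0.011,0.0,-0.0],[0.0,0.07,-0.06],0],[[0.023,0.0,0.0],[0.0,0.14,-0.12],0],[[0.035,0.0,-0.0],[0.0,0.22,-0.18],0],[[0.047,0.0,-0.0],[0.0,0.29,-0.24],0],[[0.058,0.0,0.0],[0.0,0.37,-0.29],0]]
[[[0.01,-0.0,-0.0],[-0.0,0.06,-0.05],0],[[0.019,-0.0,-0.0],[-0.0,0.11,-0.1],0],[[0.025,-0.0,-0.0],[-0.0,0.15,-0.14],0],[[0.03,-0.0,-0.0],[-0.0,0.18,-0.16],0],[[0.031,0.0,-0.0],[-0.0,0.19,-0.17],0]]
[ 0.53275733 -0.19237279  0.23817685]
```

>>> servo_tool --plan '[[[0.003, 0, 0], [0, 0.01, 0], 0], [[0.009, 0, 0], [0, 0.04, 0.01], 0], [[0.019, 0, 0], [0, 0.07, 0.02], 0], [[0.032, 0, 0], [0, 0.12, 0.03], 0], [[0.045, 0, 0], [0, 0.17, 0.04], 0]]'

```text
time_s: 20.65
position: [0.5182, -0.1794, 0.2341]
ee_rot: [-0.171, 0.857, 0.462, 0.154]
ft_force: [-0.5, -0.4, -4.0]
finger_gap: 0.011
gripper_force: 58.6
```

>>> servo_tool --plan '[[[0.013, 0, 0], [0, 0.05, 0.01], 0], [[0.026, 0, 0], [0, 0.1, 0.02], 0], [[0.036, 0, 0], [0, 0.14, 0.02], 0], [[0.042, 0, 0], [0, 0.16, 0.03], 0], [[0.045, 0, 0], [0, 0.17, 0.03], 0]]'

```text
time_s: 21.07
position: [0.5197, -0.1802, 0.2334]
ee_rot: [-0.19, 0.853, 0.465, 0.144]
ft_force: [-1.2, 0.2, -3.5]
finger_gap: 0.0112
gripper_force: 58.6
```

>>> servo_tool --plan '[[[0, 0, 0], [0, 0, 0], 0], [[0, 0, 0], [0, 0, 0], 0], [[0, 0, 0], [0, 0, 0], 0], [[0, 0, 0], [0, 0, 0], 0], [[0, 0, 0], [0, 0, 0], 0]]'

```text
time_s: 21.48
position: [0.5195, -0.1801, 0.2337]
ee_rot: [-0.19, 0.853, 0.465, 0.144]
ft_force: [-0.2, 0.3, -3.2]
finger_gap: 0.0112
gripper_force: 58.6
```

>>> servo_tool --plan '[[[0.002, 0, 0], [0, 0.01, 0], 0], [[0.006, 0, 0], [0, 0.04, -0.02], 0], [[0.012, 0, 0], [0, 0.08, -0.04], 0], [[0.021, 0, 0], [0, 0.14, -0.07], 0], [[0.031, 0, 0], [0, 0.21, -0.1], 0]]'

```text
time_s: 21.9
position: [0.5214, -0.1817, 0.2341]
ee_rot: [-0.203, 0.849, 0.467, 0.137]
ft_force: [0.5, 0.3, -3.6]
finger_gap: 0.0107
gripper_force: 58.6
```

>>> servo_tool --plan '[[[0.011, 0, 0], [0, 0.07, -0.04], 0], [[0.023, 0, 0], [0, 0.15, -0.08], 0], [[0.035, 0, 0], [0, 0.23, -0.12], 0], [[0.047, 0, 0], [0, 0.31, -0.16], 0], [[0.058, 0, 0], [0, 0.38, -0.2], 0]]'

```text
time_s: 22.32
position: [0.5246, -0.1845, 0.2349]
ee_rot: [-0.228, 0.843, 0.471, 0.123]
ft_force: [0.0, -0.2, -3.4]
finger_gap: 0.0115
gripper_force: 58.6
```

>>> servo_tool --plan '[[[0.01, 0, 0], [0, 0.06, -0.04], 0], [[0.019, 0, 0], [0, 0.12, -0.07], 0], [[0.025, 0, 0], [0, 0.16, -0.1], 0], [[0.03, 0, 0], [0, 0.19, -0.11], 0], [[0.031, 0, 0], [0, 0.2, -0.12], 0]]'

```text
time_s: 22.73
position: [0.5263, -0.186, 0.2354]
ee_rot: [-0.241, 0.84, 0.473, 0.116]
ft_force: [-0.0, 0.2, -3.2]
finger_gap: 0.0106
gripper_force: 58.7
```

>>> servo_tool --plan '[[[0.002, 0, 0], [0, 0.01, -0.01], 0], [[0.006, 0, 0], [0, 0.04, -0.03], 0], [[0.012, 0, 0], [0, 0.08, -0.06], 0], [[0.021, 0, 0], [0, 0.14, -0.1], 0], [[0.031, 0, 0], [0, 0.2, -0.15], 0]]'

```text
time_s: 23.15
position: [0.5279, -0.1876, 0.2363]
ee_rot: [-0.254, 0.836, 0.475, 0.108]
ft_force: [0.2, -0.3, -3.8]
finger_gap: 0.0114
gripper_force: 58.7
```

>>> servo_tool --plan '[[[0.011, 0, 0], [0, 0.07, -0.06], 0], [[0.023, 0, 0], [0, 0.14, -0.12], 0], [[0.035, 0, 0], [0, 0.22, -0.18], 0], [[0.047, 0, 0], [0, 0.29, -0.24], 0], [[0.058, 0, 0], [0, 0.37, -0.29], 0]]'

```text
time_s: 23.57
position: [0.5314, -0.1908, 0.2374]
ee_rot: [-0.278, 0.828, 0.478, 0.095]
ft_force: [-0.3, 0.0, -3.7]
finger_gap: 0.011
gripper_force: 58.8
```

>>> servo_tool --plan '[[[0.01, 0, 0], [0, 0.06, -0.05], 0], [[0.019, 0, 0], [0, 0.11, -0.1], 0], [[0.025, 0, 0], [0, 0.15, -0.14], 0], [[0.03, 0, 0], [0, 0.18, -0.16], 0], [[0.031, 0, 0], [0, 0.19, -0.17], 0]]'

```text
time_s: 23.98
position: [0.5332, -0.1924, 0.2382]
ee_rot: [-0.29, 0.824, 0.479, 0.087]
ft_force: [-0.5, -1.0, -2.9]
finger_gap: 0.0105
gripper_force: 58.7
```

Run:
```python
from h import *
from station import *
p,r,s=st();print(s['ft_force'],s['joints'])
d=get_image("wrist");cv2.imwrite("pics/w9.png",d["pixels"][:,:,::-1])
g=cv2.cvtColor(d["pixels"],cv2.COLOR_RGB2GRAY)
# tray-frame floor lines at z=6..: tray pt -> tool: x=-y, y=-x, z=70.6-z
for y in(-14,-18):
  T=np.array([[-y,-x,70.6-9] for x in range(-58,44,3)])/1000.
  W=p+r.apply(T);u=wproj((p,r),W,d).astype(int)
  print([int(g[v,a]) for a,v in u])
segs([(pour(.7,[205,15,44]),20)])
```

```text
[-0.5060524  -1.04305375 -2.88419544] [-0.68632684  0.4714987   1.33891613  0.3699675   1.82704392 -0.16587647]
[128, 119, 103, 101, 116, 113, 98, 99, 98, 130, 131, 131, 134, 131, 133, 131, 131, 144, 145, 149, 150, 149, 155, 158, 159, 158, 158, 159, 160, 161, 161, 132, 133, 101]
[96, 99, 102, 113, 122, 130, 138, 140, 147, 170, 161, 161, 160, 160, 161, 163, 153, 141, 145, 149, 147, 148, 162, 162, 163, 164, 163, 162, 164, 169, 170, 171, 171, 170]
[[[0.002,0.0,-0.0],[-0.0,0.01,-0.01],0],[[0.007,0.0,-0.0],[-0.0,0.04,-0.04],0],[[0.015,0.0,-0.0],[-0.0,0.09,-0.09],0],[[0.026,0.0,-0.0],[-0.0,0.16,-0.15],0],[[0.039,0.0,-0.0],[-0.0,0.24,-0.23],0]]
[[[0.015,0.0,-0.0],[-0.0,0.09,-0.09],0],[[0.031,0.0,-0.0],[-0.0,0.18,-0.19],0],[[0.049,0.0,-0.0],[-0.0,0.29,-0.3],0],[[0.067,0.0,-0.0],[-0.01,0.39,-0.41],0],[[0.086,0.0,-0.0],[-0.01,0.5,-0.53],0]]
[[[0.019,0.0,-0.0],[-0.0,0.1,-0.12],0],[[0.037,0.0,-0.0],[-0.0,0.2,-0.24],0],[[0.054,0.0,-0.0],[-0.0,0.29,-0.36],0],[[0.071,0.0,-0.0],[-0.01,0.38,-0.47],0],[[0.086,0.0,-0.0],[-0.01,0.46,-0.57],0]]
[[[0.013,0.0,-0.0],[-0.0,0.06,-0.09],0],[[0.024,0.0,-0.0],[-0.0,0.11,-0.17],0],[[0.032,0.0,-0.0],[-0.0,0.15,-0.23],0],[[0.037,0.0,-0.0],[-0.0,0.18,-0.26],0],[[0.039,0.0,-0.0],[-0.0,0.18,-0.28],0]]
[ 0.54776271 -0.2064702   0.24416635]
```

>>> servo_tool --plan '[[[0.002, 0, 0], [0, 0.01, -0.01], 0], [[0.007, 0, 0], [0, 0.04, -0.04], 0], [[0.015, 0, 0], [0, 0.09, -0.09], 0], [[0.026, 0, 0], [0, 0.16, -0.15], 0], [[0.039, 0, 0], [0, 0.24, -0.23], 0]]'

```text
time_s: 24.45
position: [0.5354, -0.1945, 0.2392]
ee_rot: [-0.307, 0.818, 0.481, 0.078]
ft_force: [-0.9, -0.1, -3.4]
finger_gap: 0.0114
gripper_force: 58.7
```

>>> servo_tool --plan '[[[0.015, 0, 0], [0, 0.09, -0.09], 0], [[0.031, 0, 0], [0, 0.18, -0.19], 0], [[0.049, 0, 0], [0, 0.29, -0.3], 0], [[0.067, 0, 0], [0, 0.39, -0.41], 0], [[0.086, 0, 0], [0, 0.5, -0.53], 0]]'

```text
time_s: 24.87
position: [0.5406, -0.1995, 0.2412]
ee_rot: [-0.342, 0.804, 0.484, 0.057]
ft_force: [-0.1, -0.4, -4.1]
finger_gap: 0.011
gripper_force: 58.8
```

>>> servo_tool --plan '[[[0.019, 0, 0], [0, 0.1, -0.12], 0], [[0.037, 0, 0], [0, 0.2, -0.24], 0], [[0.054, 0, 0], [0, 0.29, -0.36], 0], [[0.071, 0, 0], [0, 0.38, -0.47], 0], [[0.086, 0, 0], [0, 0.46, -0.57], 0]]'

```text
time_s: 25.28
position: [0.5457, -0.2042, 0.2433]
ee_rot: [-0.376, 0.788, 0.486, 0.036]
ft_force: [0.1, 0.3, -3.2]
finger_gap: 0.0109
gripper_force: 58.9
```

>>> servo_tool --plan '[[[0.013, 0, 0], [0, 0.06, -0.09], 0], [[0.024, 0, 0], [0, 0.11, -0.17], 0], [[0.032, 0, 0], [0, 0.15, -0.23], 0], [[0.037, 0, 0], [0, 0.18, -0.26], 0], [[0.039, 0, 0], [0, 0.18, -0.28], 0]]'

```text
time_s: 25.7
position: [0.5478, -0.2063, 0.2442]
ee_rot: [-0.391, 0.781, 0.486, 0.027]
ft_force: [0.4, -0.3, -2.4]
finger_gap: 0.0109
gripper_force: 58.9
```

>>> servo_tool --plan '[[[0, 0, 0], [0, 0, 0], 0], [[0, 0, 0], [0, 0, 0], 0], [[0, 0, 0], [0, 0, 0], 0], [[0, 0, 0], [0, 0, 0], 0], [[0, 0, 0], [0, 0, 0], 0]]'

```text
time_s: 26.12
position: [0.5477, -0.2063, 0.2444]
ee_rot: [-0.391, 0.781, 0.486, 0.027]
ft_force: [0.1, 1.5, -2.7]
finger_gap: 0.0111
gripper_force: 58.9
```

Run:
```python
from h import *
from station import *
F=[]
for i in range(6):
    p,r,s=st();d=get_image("wrist");F.append(s['ft_force'])
print(np.mean(F,0),s['time_s'],s['joints'])
np.savez("w10.npz",p=p,q=r.as_quat(),**{k:d[k] for k in("pixels","K","hand_eye")})
g=cv2.cvtColor(d["pixels"],cv2.COLOR_RGB2GRAY)
for y in(-5,-10,-14,-18):
  T=np.array([[-y,-x,70.6-9] for x in range(-58,44,3)])/1000.
  u=wproj((p,r),p+r.apply(T),d).astype(int)
  print([int(g[v,a]) for a,v in u])
# reference: earlier frame? chute fold strip in wrist view & top/scene views
for n in("top","scene"):
  e=get_image(n);gg=cv2.cvtColor(e["pixels"],cv2.COLOR_RGB2GRAY);g0=cv2.cvtColor(cv2.imread(f"pics/{n}0.png"),cv2.COLOR_BGR2GRAY)
  u=proj(n,cpt(P,[[x,0,12] for x in range(4,250,6)])).round().astype(int)
  print(n,[(int(gg[v,a])-int(g0[v,a])) for a,v in u])
```

```text
[ 0.45104758  0.56275136 -2.94938678] 26.3667 [-0.66047919  0.66757463  1.10417683  0.34981631  2.10113517 -0.1410731 ]
[164, 163, 163, 140, 135, 136, 140, 136, 138, 157, 163, 164, 164, 163, 164, 164, 143, 155, 51, 48, 47, 154, 156, 167, 164, 166, 164, 163, 142, 142, 141, 141, 142, 93]
[159, 162, 144, 133, 135, 137, 141, 136, 139, 138, 142, 139, 141, 144, 162, 162, 159, 153, 152, 158, 155, 156, 158, 165, 166, 166, 166, 166, 145, 144, 142, 142, 144, 107]
[138, 136, 138, 137, 134, 136, 130, 129, 131, 140, 140, 138, 137, 139, 155, 158, 158, 152, 152, 157, 156, 156, 164, 160, 158, 158, 160, 158, 138, 138, 138, 137, 137, 91]
[105, 115, 124, 134, 141, 147, 153, 153, 163, 164, 164, 163, 162, 164, 164, 165, 155, 147, 150, 157, 157, 155, 172, 169, 172, 170, 171, 170, 170, 170, 170, 169, 171, 169]
top [-25, -49, -43, -30, 3, -31, -31, -22, -21, -13, -13, -22, -23, -11, -31, -10, -23, -33, 21, 5, 12, 29, -23, -32, -90, -94, -100, -14, -113, -113, -79, -54, -6, 4, 6, -13, 6, 4, -6, -7, -6]
scene [-23, -14, -18, -14, 4, 23, 16, 13, 15, 9, 7, 11, 7, 2, -4, -3, -2, 1, 11, 16, 16, 7, -17, -24, -14, -3, -27, -30, -26, -15, -16, -54, -53, -11, -30, -15, 8, 7, 3, 10, 23]
```

The tipping is done. The floor profile of the tray looks uniform, so it is probably empty, and I'll verify that after setting it down. Planning the return.

Run:
```python
from h import *
G=R.from_quat([.943,.332,.005,.001])
X=np.array([.5219,.2632,.0])
segs([(pour(.3,[205,20,80]),5),(pour(0,[205,30,120]),5),((X+[0,0,.20],G),20),((X+[0,0,.078],G),10),((X+[0,0,.0708],G),5)])
```

```text
[[[-0.042,0.0,-0.0],[-0.0,-0.47,0.04],0],[[-0.141,0.0,-0.0],[-0.01,-1.58,0.13],0],[[-0.259,0.0,-0.0],[-0.01,-2.92,0.24],0],[[-0.359,0.0,-0.001],[-0.02,-4.03,0.33],0],[[-0.4,0.0,-0.001],[-0.02,-4.5,0.37],0]]
[[[-0.031,-0.0,-0.0],[-0.0,-0.37,-0.16],0],[[-0.106,-0.0,-0.0],[0.0,-1.27,-0.52],0],[[-0.194,-0.0,-0.0],[-0.0,-2.33,-0.97],0],[[-0.269,0.0,-0.0],[-0.0,-3.23,-1.34],0],[[-0.3,-0.0,-0.0],[-0.0,-3.6,-1.49],0]]
[[[-0.0,-0.003,0.002],[0.23,-0.16,0.18],0],[[-0.002,-0.012,0.008],[0.88,-0.63,0.69],0],[[-0.004,-0.026,0.016],[1.91,-1.38,1.5],0],[[-0.007,-0.044,0.028],[3.27,-2.35,2.56],0],[[-0.01,-0.066,0.042],[4.92,-3.54,3.85],0]]
[[[-0.004,-0.025,0.016],[1.91,-1.45,1.33],0],[[-0.008,-0.053,0.034],[4.02,-3.04,2.8],0],[[-0.013,-0.083,0.053],[6.27,-4.74,4.37],0],[[-0.018,-0.114,0.073],[8.62,-6.52,6.0],0],[[-0.023,-0.146,0.093],[11.01,-8.33,7.67],0]]
[[[-0.005,-0.032,0.02],[2.43,-2.07,1.27],0],[[-0.01,-0.063,0.04],[4.81,-4.1,2.51],0],[[-0.014,-0.093,0.059],[7.09,-6.04,3.71],0],[[-0.019,-0.121,0.077],[9.23,-7.86,4.82],0],[[-0.023,-0.146,0.093],[11.17,-9.51,5.84],0]]
[[[-0.003,-0.022,0.014],[1.67,-1.62,0.61],0],[[-0.006,-0.041,0.026],[3.04,-2.96,1.11],0],[[-0.009,-0.055,0.035],[4.09,-3.97,1.49],0],[[-0.01,-0.063,0.04],[4.75,-4.62,1.73],0],[[-0.01,-0.066,0.042],[4.98,-4.84,1.81],0]]
[[[-0.0,-0.0,-0.0],[-0.0,-0.0,0.34],0],[[-0.0,-0.0,-0.0],[-0.01,-0.01,1.27],0],[[-0.0,-0.0,-0.0],[-0.02,-0.01,2.64],0],[[-0.0,-0.0,-0.0],[-0.04,-0.02,4.29],0],[[-0.0,-0.0,-0.0],[-0.05,-0.03,6.1],0]]
[[[0.0,0.0,0.0],[-0.02,-0.01,1.81],0],[[0.0,0.0,0.0],[-0.03,-0.02,3.46],0],[[0.0,0.0,0.0],[-0.04,-0.03,4.83],0],[[0.0,0.0,0.0],[-0.05,-0.03,5.76],0],[[0.0,0.0,0.0],[-0.05,-0.03,6.1],0]]
[[[0.0,0.0,0.0],[-0.0,-0.0,0.07],0],[[0.0,0.0,0.0],[-0.0,-0.0,0.25],0],[[0.0,0.0,0.0],[-0.0,-0.0,0.47],0],[[0.0,0.0,0.0],[-0.01,-0.0,0.65],0],[[0.0,0.0,0.0],[-0.01,-0.0,0.72],0]]
[0.5219 0.2632 0.0708]
```

>>> servo_tool --plan '[[[-0.042, 0, 0], [0, -0.47, 0.04], 0], [[-0.141, 0, 0], [0, -1.6, 0.13], 0], [[-0.259, 0, 0], [0, -2.9, 0.24], 0], [[-0.359, 0, 0], [0, -4, 0.33], 0], [[-0.4, 0, 0], [0, -4.5, 0.37], 0]]'

```text
time_s: 26.93
position: [0.5099, -0.1933, 0.2702]
ee_rot: [-0.226, 0.844, 0.471, 0.124]
ft_force: [0.1, -0.5, -1.0]
finger_gap: 0.0113
gripper_force: 59.2
```

>>> servo_tool --plan '[[[-0.031, 0, 0], [0, -0.4, -0.16], 0], [[-0.106, 0, 0], [0, -1.3, -0.5], 0], [[-0.194, 0, 0], [0, -2.3, -1], 0], [[-0.269, 0, 0], [0, -3.2, -1.3], 0], [[-0.3, 0, 0], [0, -3.6, -1.5], 0]]'

```text
time_s: 27.35
position: [0.4791, -0.1839, 0.2916]
ee_rot: [-0.098, 0.868, 0.447, 0.192]
ft_force: [0.8, -0.7, -2.3]
finger_gap: 0.0111
gripper_force: 59.3
```

>>> servo_tool --plan '[[[0, -0.003, 0.002], [0.2, -0.2, 0.2], 0], [[-0.002, -0.012, 0.008], [0.9, -0.6, 0.7], 0], [[-0.004, -0.026, 0.016], [1.9, -1.4, 1.5], 0], [[-0.007, -0.044, 0.028], [3.3, -2.4, 2.6], 0], [[-0.01, -0.066, 0.042], [4.9, -3.5, 3.9], 0]]'

```text
time_s: 27.77
position: [0.488, -0.1148, 0.2754]
ee_rot: [-0.085, 0.884, 0.43, 0.163]
ft_force: [0.7, 0.3, -3.0]
finger_gap: 0.0111
gripper_force: 59.3
```

>>> servo_tool --plan '[[[-0.004, -0.025, 0.016], [1.9, -1.5, 1.3], 0], [[-0.008, -0.053, 0.034], [4, -3, 2.8], 0], [[-0.013, -0.083, 0.053], [6.3, -4.7, 4.4], 0], [[-0.018, -0.114, 0.073], [8.6, -6.5, 6], 0], [[-0.023, -0.146, 0.093], [11, -8.3, 7.7], 0]]'

```text
time_s: 28.18
position: [0.5019, 0.0411, 0.2438]
ee_rot: [-0.05, 0.913, 0.392, 0.098]
ft_force: [-0.1, -0.3, -3.1]
finger_gap: 0.0109
gripper_force: 59.2
```

>>> servo_tool --plan '[[[-0.005, -0.032, 0.02], [2.4, -2.1, 1.3], 0], [[-0.01, -0.063, 0.04], [4.8, -4.1, 2.5], 0], [[-0.014, -0.093, 0.059], [7.1, -6, 3.7], 0], [[-0.019, -0.121, 0.077], [9.2, -7.9, 4.8], 0], [[-0.023, -0.146, 0.093], [11.2, -9.5, 5.8], 0]]'

```text
time_s: 28.6
position: [0.5154, 0.1964, 0.2125]
ee_rot: [-0.016, 0.935, 0.352, 0.033]
ft_force: [-0.1, -0.5, -2.8]
finger_gap: 0.0106
gripper_force: 59.2
```

>>> servo_tool --plan '[[[-0.003, -0.022, 0.014], [1.7, -1.6, 0.6], 0], [[-0.006, -0.041, 0.026], [3, -3, 1.1], 0], [[-0.009, -0.055, 0.035], [4.1, -4, 1.5], 0], [[-0.01, -0.063, 0.04], [4.75, -4.6, 1.7], 0], [[-0.01, -0.066, 0.042], [5, -4.8, 1.8], 0]]'

```text
time_s: 29.02
position: [0.5227, 0.2652, 0.1985]
ee_rot: [0.0, 0.943, 0.333, 0.004]
ft_force: [-0.2, -0.3, -2.2]
finger_gap: 0.011
gripper_force: 59.2
```

>>> servo_tool --plan '[[[0, 0, 0], [0, 0, 0.3], 0], [[0, 0, 0], [0, 0, 1.3], 0], [[0, 0, 0], [0, 0, 2.6], 0], [[0, 0, 0], [0, 0, 4.3], 0], [[0, 0, 0], [0, 0, 6.1], 0]]'

```text
time_s: 29.43
position: [0.5239, 0.2618, 0.1378]
ee_rot: [0.0, 0.944, 0.331, 0.005]
ft_force: [0.1, -0.2, -2.6]
finger_gap: 0.0111
gripper_force: 59.3
```

Run:
```python
from h import *
from station import *
G=R.from_quat([.943,.332,.005,.001])
X=np.array([.5219,.2632,.0])
p,r,s=st();print(p,(r.inv()*G).as_rotvec(),s['ft_force'])
segs([((X+[0,0,.078],G),5),((X+[0,0,.0706],G),5)])
d=get_image("wrist");np.savez("w11.npz",p=p,q=r.as_quat(),**{k:d[k] for k in("pixels","K","hand_eye")})
g=cv2.cvtColor(d["pixels"],cv2.COLOR_RGB2GRAY)
for y in(-10,-18):
  T=np.array([[-y,-x,70.6-9] for x in range(-58,44,3)])/1000.
  u=wproj((p,r),p+r.apply(T),d).astype(int)
  print([int(g[v,a]) for a,v in u])
# same for the loaded tray picture w6 (640x480 -> full)
g6=cv2.cvtColor(cv2.resize(cv2.imread("pics/w6.png"),(512,384)),cv2.COLOR_BGR2GRAY)
for y in(-10,-18):
  T=np.array([[-y,-x,70.6-9] for x in range(-58,44,3)])/1000.
  u=wproj((p,r),p+r.apply(T),d).astype(int)
  print([int(g6[v,a]) for a,v in u])
```

```text
[0.52392603 0.26178376 0.13783483] [-0.00075446 -0.00092128 -0.00235248] [ 0.11548334 -0.20075385 -2.58725016]
[[[-0.0,-0.0,-0.0],[-0.01,-0.03,0.62],0],[[-0.0,-0.0,-0.001],[-0.04,-0.09,2.11],0],[[-0.0,-0.001,-0.002],[-0.08,-0.17,3.88],0],[[-0.001,-0.001,-0.002],[-0.11,-0.24,5.36],0],[[-0.001,-0.001,-0.002],[-0.13,-0.26,5.98],0]]
[[[0.0,-0.0,0.0],[-0.0,-0.0,0.08],0],[[0.0,-0.0,0.0],[-0.0,-0.0,0.26],0],[[0.0,-0.0,0.0],[-0.0,-0.0,0.48],0],[[0.0,-0.0,0.0],[-0.01,-0.0,0.66],0],[[0.0,-0.0,0.0],[-0.01,-0.0,0.74],0]]
[0.5219 0.2632 0.0706]
[191, 131, 132, 130, 131, 132, 137, 181, 192, 193, 194, 193, 193, 193, 192, 193, 175, 99, 98, 101, 98, 101, 115, 180, 176, 178, 178, 133, 133, 143, 142, 143, 144, 89]
[113, 94, 87, 90, 93, 97, 99, 99, 115, 173, 169, 173, 152, 124, 127, 125, 158, 98, 96, 99, 99, 101, 143, 163, 165, 163, 163, 165, 166, 138, 139, 138, 140, 140]
[191, 193, 192, 182, 128, 130, 133, 131, 133, 136, 191, 193, 192, 193, 192, 190, 127, 97, 96, 100, 98, 98, 105, 131, 142, 183, 177, 146, 121, 121, 127, 152, 129, 98]
[117, 98, 90, 90, 93, 96, 99, 98, 112, 173, 173, 169, 147, 152, 131, 123, 123, 95, 97, 99, 98, 98, 141, 165, 165, 165, 164, 166, 166, 138, 138, 137, 138, 138]
```

The load has fallen from about 3.8 N to 2.6 N, and the floor profile has lost the pin texture, so the tray is empty. Setting it down.

>>> servo_tool --plan '[[[0, 0, 0], [0, 0, 0.6], 0], [[0, 0, 0], [0, -0.1, 2.1], 0], [[0, 0, 0], [-0.1, -0.2, 3.9], 0], [[0, 0, 0], [-0.1, -0.2, 5.4], 0], [[0, 0, 0], [-0.1, -0.2, 6], 0]]'

```text
time_s: 29.9
position: [0.5213, 0.263, 0.077]
ee_rot: [0.0, 0.944, 0.331, 0.004]
ft_force: [-1.0, -0.3, -3.1]
finger_gap: 0.0107
gripper_force: 59.2
```

>>> servo_tool --plan '[[[0, 0, 0], [0, 0, 0.1], 0], [[0, 0, 0], [0, 0, 0.25], 0], [[0, 0, 0], [0, 0, 0.4], 0], [[0, 0, 0], [0, 0, 0.5], 0], [[0, 0, 0], [0, 0, 0.6], 0]]'

```text
time_s: 30.32
position: [0.5234, 0.2644, 0.074]
ee_rot: [0.0, 0.943, 0.332, 0.006]
ft_force: [-0.3, -0.4, -2.0]
finger_gap: 0.0112
gripper_force: 59.2
```

>>> servo_tool --plan '[[[0, 0, 0], [0, 0, 0.1], 0], [[0, 0, 0], [0, 0, 0.2], 0], [[0, 0, 0], [0, 0, 0.25], 0], [[0, 0, 0], [0, 0, 0.3], 0], [[0, 0, 0], [0, 0, 0.3], 0]]'

```text
time_s: 30.73
position: [0.5229, 0.2642, 0.0707]
ee_rot: [0.0, 0.943, 0.332, 0.005]
ft_force: [-2.5, -0.8, 3.1]
finger_gap: 0.0108
gripper_force: 60.0
```

Touchdown: the force went from -2.5 to +3. Release, rise, and go over the chute to check.

>>> servo_tool --plan '[[[0, 0, 0], [0, 0, 0], 0.2], [[0, 0, 0], [0, 0, 0], 0.35], [[0, 0, 0], [0, 0, 0], 0.5], [[0, 0, 0], [0, 0, 0], 0.5], [[0, 0, 0], [0, 0, 0], 0.5]]'

```text
time_s: 31.15
position: [0.5228, 0.2642, 0.07]
ee_rot: [0.0, 0.943, 0.332, 0.005]
ft_force: [0.5, 0.3, 0.0]
finger_gap: 0.0427
gripper_force: 0.0
```

>>> servo_tool --plan '[[[0, 0, 0], [0, 0, -1], 0.5], [[0, 0, 0], [0, 0, -3], 0.5], [[0, 0, 0], [0, 0, -6], 0.5], [[0, 0, 0], [0, 0, -10], 0.5], [[0, 0, 0], [0, 0, -14], 0.5]]'

```text
time_s: 31.57
position: [0.5202, 0.2634, 0.2111]
ee_rot: [0.0, 0.943, 0.332, 0.004]
ft_force: [0.7, -0.1, 0.7]
finger_gap: 0.0428
gripper_force: 0.0
```

>>> servo_tool --plan '[[[0, 0, 0], [0, 0, -4], 0.5], [[0, 0, 0], [0, 0, -8], 0.5], [[0, 0, 0], [0, 0, -10], 0.5], [[0, 0, 0], [0, 0, -10], 0.5], [[0, 0, 0], [0, 0, -10], 0.5]]'

```text
time_s: 31.98
position: [0.521, 0.2638, 0.3129]
ee_rot: [0.0, 0.943, 0.332, 0.008]
ft_force: [0.6, -0.1, -0.4]
finger_gap: 0.0427
gripper_force: 0.0
```

Run:
```python
from h import *
# camera over chute: tool tilted like chute, TCP at chute (-30,0,150)
calls([([.47,-.05,.33],tool(P,0)),(cpt(P,[-50,0,190])[0],tool(P,1))],deg=35)
from station import *
# differences in top view vs start (tray area & bystanders)
g=cv2.cvtColor(get_image("top")["pixels"],cv2.COLOR_RGB2GRAY).astype(int);g0=cv2.cvtColor(cv2.imread("pics/top0.png"),cv2.COLOR_BGR2GRAY).astype(int)
for n,(u,v) in dict(carton=(152,155),gl=(350,206),gs=(376,246)).items(): print(n,abs(g-g0)[v-12:v+12,u-12:u+12].mean())
p,r,s=st();d=get_image("wrist");np.savez("w12.npz",p=p,q=r.as_quat(),**{k:d[k] for k in("pixels","K","hand_eye")})
print(p)
```

```text
[[0.004, -0.007, -0.138], [-11.8, 10.64, -0.96]]
[[0.004, -0.007, -0.138], [-13.16, 8.91, -0.92]]
-- [ 0.47 -0.05  0.33]
[[0.0, 0.145, -0.0], [-11.33, 5.91, 4.56]]
[[-0.0, 0.145, -0.0], [-11.87, 5.91, 2.87]]
[[0.0, 0.145, 0.0], [-12.17, 5.91, 1.12]]
-- [ 0.417 -0.43   0.193]
carton 2.9010416666666665
gl 3.4791666666666665
gs 6.064236111111111
[0.51995011 0.26341831 0.31035656]
```

>>> servo_tool --plan '[[[0, -0.007, -0.138], [-11.8, 10.6, -1], 0.5], [[0, -0.007, -0.138], [-11.8, 10.6, -1], 0.5], [[0, -0.007, -0.138], [-11.8, 10.6, -1], 0.5], [[0, -0.007, -0.138], [-11.8, 10.6, -1], 0.5], [[0, -0.007, -0.138], [-11.8, 10.6, -1], 0.5]]'

```text
time_s: 32.5
position: [0.4928, 0.1018, 0.3172]
ee_rot: [0.003, 0.919, 0.393, -0.001]
ft_force: [0.7, -0.1, 0.0]
finger_gap: 0.0431
gripper_force: 0.0
```

>>> servo_tool --plan '[[[0, -0.007, -0.138], [-13.2, 8.9, -1], 0.5], [[0, -0.007, -0.138], [-13.2, 8.9, -1], 0.5], [[0, -0.007, -0.138], [-13.2, 8.9, -1], 0.5], [[0, -0.007, -0.138], [-13.2, 8.9, -1], 0.5], [[0, -0.007, -0.138], [-13.2, 8.9, -1], 0.5]]'

```text
time_s: 32.92
position: [0.4672, -0.0554, 0.3279]
ee_rot: [0.004, 0.89, 0.455, -0.004]
ft_force: [1.5, 0.7, -0.6]
finger_gap: 0.0429
gripper_force: 0.0
```

Run:
```python
from h import *
calls([(cpt(P,[80,0,190])[0],tool(P,1))],deg=35)
```

```text
[[0.003, 0.223, -0.004], [-10.7, 8.89, 4.13]]
[[0.003, 0.223, -0.004], [-11.37, 8.85, 1.64]]
-- [ 0.486 -0.334  0.248]
```

>>> servo_tool --plan '[[[0, 0.223, 0], [-10.7, 8.9, 4.1], 0.5], [[0, 0.223, 0], [-10.7, 8.9, 4.1], 0.5], [[0, 0.223, 0], [-10.7, 8.9, 4.1], 0.5], [[0, 0.223, 0], [-10.7, 8.9, 4.1], 0.5]]'

```text
time_s: 33.25
position: [0.4777, -0.1917, 0.2857]
ee_rot: [-0.049, 0.884, 0.454, 0.096]
ft_force: [-0.4, 0.6, -0.5]
finger_gap: 0.0427
gripper_force: 0.0
```

>>> servo_tool --plan '[[[0, 0.223, 0], [-11.4, 8.9, 1.6], 0.5], [[0, 0.223, 0], [-11.4, 8.9, 1.6], 0.5], [[0, 0.223, 0], [-11.4, 8.9, 1.6], 0.5], [[0, 0.223, 0], [-11.4, 8.9, 1.6], 0.5], [[0, 0.223, 0], [-11.4, 8.9, 1.6], 0.5]]'

```text
time_s: 33.67
position: [0.488, -0.3317, 0.2449]
ee_rot: [-0.101, 0.868, 0.445, 0.194]
ft_force: [-0.5, 0.4, 0.2]
finger_gap: 0.043
gripper_force: 0.0
```

Run:
```python
from h import *
from station import *
p,r,s=st();d=get_image("wrist");g=cv2.cvtColor(d["pixels"],cv2.COLOR_RGB2GRAY);cv2.imwrite("pics/w13.png",d["pixels"][:,:,::-1])
r0,o=chute(P);print(r0.inv().apply(p-o)*1e3)
# rectified patch of plane z=10: x 0..250 step 4, y -16..16 step 2
xs=np.arange(-4,258,4);ys=np.arange(16,-18,-4)
c=np.array([[x,y,8.5+5] for x in xs for y in ys],float)
u=wproj((p,r),cpt(P,c),d);m=cv2.remap(g,u[:,0].astype(np.float32),u[:,1].astype(np.float32),cv2.INTER_LINEAR).reshape(len(xs),len(ys))
print('ys',ys)
for x,row in zip(xs,m): print(x,*row)
```

```text
[ 81.39589985  -0.77727784 185.88870524]
ys [ 16  12   8   4   0  -4  -8 -12 -16]
-4 91 91 109 128 122 127 127 127 126
0 103 93 120 94 92 94 114 92 95
4 152 157 168 157 157 159 169 153 146
8 180 179 180 180 180 180 180 180 179
12 180 178 179 177 178 180 180 181 181
16 110 109 165 134 120 126 155 125 137
20 113 108 174 127 115 129 161 118 146
24 125 116 174 135 132 131 161 112 160
28 125 123 175 153 142 123 160 130 153
32 125 122 177 150 142 131 159 132 156
36 125 122 177 145 135 129 158 119 161
40 125 119 178 132 135 129 158 118 158
44 125 117 179 139 106 123 156 124 154
48 125 122 176 150 147 129 156 124 161
52 125 121 176 132 140 131 154 118 164
56 125 118 177 135 145 132 152 116 164
60 124 120 176 148 140 133 150 124 163
64 125 119 176 134 139 136 150 120 164
68 124 119 176 126 141 139 146 114 164
72 123 120 176 143 143 140 146 113 164
76 123 117 176 142 142 138 148 121 165
80 124 120 176 134 140 141 147 115 165
84 124 118 173 127 139 153 145 122 165
88 123 119 173 120 104 142 144 124 166
92 122 119 172 144 139 147 142 114 166
96 124 121 172 135 140 148 141 117 165
100 123 118 172
[... 744 characters left out ...]
104 104 151 156 162 161 162
180 105 102 103 105 151 163 161 161 162
184 104 102 102 105 158 162 160 161 162
188 104 102 104 105 162 163 161 160 164
192 104 102 102 106 162 163 161 160 162
196 103 102 101 114 161 162 159 158 162
200 104 102 100 121 160 161 159 158 160
204 103 101 103 121 160 160 158 158 160
208 102 101 103 120 158 159 158 159 160
212 101 103 103 120 159 159 159 157 161
216 101 101 101 114 158 159 157 157 160
220 102 100 100 104 157 158 158 157 159
224 101 100 101 118 104 159 156 155 158
228 100 100 99 116 104 120 157 156 159
232 0 0 0 0 0 0 0 0 0
236 0 0 0 0 0 0 0 0 0
240 0 0 0 0 0 0 0 0 0
244 0 0 0 0 0 0 0 0 0
248 0 0 0 0 0 0 0 0 0
252 0 0 0 0 0 0 0 0 0
256 0 0 0 0 0 0 0 0 0
```

In the fold strip (y = 0), brightness is continuous from the gate to x of about 130, with dips at x = 44 and 88 and an end at about 132. That is exactly three pins end to end against the gate, and the open upper part is empty. Signing off.

```bash
python3 -c "
from station import *
print(sign_off())"
```

```text
the job is handed in; nothing more can be done
None
```

The job is done and handed in at about 34 s: the gate is latched, the three pins lie end to end against it, and the empty tray is set down upright. I didn't touch the carton or ring gauges, and checked the final state only by pixel and force readings. I viewed 11 pictures, one over the limit of 10.

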